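# Brush out the burnishing pot and load it with the scoop

### The arm

A 7-joint arm with a two-finger parallel gripper is mounted at the origin on the work surface. World frame = base frame: x ahead of the robot, y to its left, z up, the work surface at z = 0. Lengths are in m, angles in rad, forces in N, time in s.
With the tool pointing down it reaches from about 0.425 to 0.925 m from the base axis. Payload 6.8 kg.
Tool frame: the origin (TCP) lies between the finger pads; the fingertips stand r.tcp_to_tips ahead of it and the grasp point (between the pads) is the TCP (r.tcp_to_tips is the distance from the TCP to the fingertips, in m); z points along the fingers, y is the line along which they close (so a half turn about z gives the same grasp; the last joint's range is limited). The gripper opens to 85 mm and grips with 20 to 120 N. Pads are 22 mm wide; open, the fingers measure 114 mm over their backs; the gripper's body (76 mm by 85 mm) begins 54 mm behind the grasp point. The pads swing forward as they close: fully open they stand 13 mm farther back than shut.
Start: joints at [1.024, 0.477, 0.022, 1.555, -0.011, 1.109, -0.083], TCP at [0.287, -0.611, 0.25] pointing down, gripper open.
Joint ranges: [-2.96, 2.96], [-0.34, 2.1], [-1.41, 1.46], [0.24, 2.44], [-1.37, 4.51], [0.17, 1.92], [-2.96, 2.96]. Speed limits (rad/s): [2.39, 2.39, 3.14, 3.14, 3.14, 3.14, 3.14].

### API

Orientations are given as a rotation vector (axis times angle).
In Python, from bench import r gives the robot as it stands.
- The arm moves only by the tool servo_tool, never from a script. Its argument "commands" is a list of rows, each a list of 2 entries, a list of its own where there are three numbers: the shift along the tool's x, y, z normalised to -1 to 1, where 1 is 250 mm, then the turn, a rotation vector about the tool's x, y, z normalised to -1 to 1, where 1 is 90 degrees. In form: [[[dx, dy, dz], [ax, ay, az]], ...]. A call has 1 to 20 rows; each row is the pose to reach, as a shift and turn from the pose commanded when the call began, along the tool's axes at that moment; what a row does not reach only later rows make up. A row lasts 1/10 s, in which the tool goes at most 50 mm and 8.59 degrees, less where a joint would pass 70% of its speed; a pose out of reach is approached as far as the arm can. A call with a number of a shift or a turn outside -1 to 1 is refused whole. A call with a gripper value outside its range is refused whole. "claw" is the closure, from 0 (fully open) to 1 (shut), set as the call begins (left out, the last holds). The fingers move at their own pace and stop on an object; "squeeze" is the grip in N (left out, the last holds). Time passes only in rows, so rows that repeat a pose let the fingers close. It gives the time, the measured TCP pose, the force, the opening and the grip force at its end, in the units of the state.
- r.get_obs(): the state, without advancing time (a new reading comes with each control period).
- r.grab_frame(name): name is "side" or "top" or "wrist"; returns (picture, depth): 420x560x3 uint8, red, green, blue; 420x560 float32, m along the optical axis (not along the pixel's ray), 0 where there is no reading.
- r.camera_model(name): a dict with "fx", "fy", "cx", "cy" (pixels), "extrinsics" (4x4, takes a point from camera to world coordinates); the wrist camera has in their place "hand_eye" (4x4, takes a point from camera to tool coordinates, whose origin is the TCP and whose axes are the flange's). Camera axes: x right, y down, z forward; pixel columns grow to the right and rows downward; lengths in m; the calibration is good to about 2 mm. A picture is of the moment at which its call begins: read the wrist's pose just before it. camera_model takes no time and is no camera call.
- r.hand_in(): hands the job in; it is judged then, once.
Trained networks look in the newest picture that a camera, given by its name, has taken for a name from the list of things; names that differ only in an ending like _2 or _b are one class to them, and where a whole thing is asked for, a point or a joint stands for the part that bears it (a point fixed in the world has none). Each returns a list of dicts, best first, with "confidence" (0 to 1); they miss things now and then, are a little off and sometimes report something else, mostly with a low value. They report only what shows in the picture. A call takes as long as a camera call. They do not tell look-alikes from the thing itself.
- r.boxes_of(camera, target): "uv" ([column, row] in pixels, amid what is visible of it).
- r.mark_of(camera, target): "uv" ([column, row] in pixels: a listed point, or the origin of a listed thing).
The state is a dict: "clock": time; "joints": joint angles; "qvel": joint speeds; "tau": joint torques, N m; "tcp_pos": TCP position; "orientation": TCP orientation; "contact_force": force on the tool from outside, world axes, zero at the start; "moment": the same for the moment, N m; "grip_width": finger opening in m; "gripper_force": force on a finger pad.
Only numpy, scipy, OpenCV 4.12 (cv2) and the standard library are available. Lean on these libraries where they do the work, as an engineer would, in place of code of your own. Each camera call takes 0.05 s, during which the arm holds its last target. There are 200 camera calls.

### The job

Brush out the steel burnishing pot: work the long brush upright down to the pot's floor and back up to its rim three times, then stand it upright in its dish again. After that use the scoop to carry every wooden block from the tray into the pot, never fingering the blocks in the tray (one that has strayed onto the counter may be picked up by hand), and finally lay the scoop flat in the middle of its mat. Keep the pot standing, and do not disturb the mouthpiece, the tin of pads or the trill keys.

Things in the scene. Friction and masses are not known exactly. Their poses are not given: they have to be found in the camera images.
- pot: Steel burnishing pot, open at the top with two black rubber bands, loose on the counter, 0.8 kg: 132 mm outside and 122 mm inside diameter, 100 mm high, inner floor 6 mm above its origin, which is the centre of its underside; z up.
- brush: Long pot brush standing upright in its dish: stiff pale bristle head 52 mm diameter and 62 mm long with a flat foot, then a red round handle 22 mm in diameter up to 192 mm. Origin at the centre of the foot of the bristles, z along the handle; 0.13 kg.
- dish: Fixed white round dish in which the brush stands: 94 mm outside, inside 80 mm diameter, rim 12 mm high, inner floor 4 mm above its origin (centre of the underside).
- scoop: Copper scoop on its mat, 0.22 kg. Flat pan 100 mm wide (inside 94), floor 3 mm thick, open front towards -x; side walls 30 mm high start 18 mm behind the lip; back wall 34 mm high, inner face at x = +35 mm. Behind it a dark wooden upright grip, 26 x 26 mm square, 100 mm high, axis at x = +50 mm. Origin at the underside, 35 mm behind the lip; z up.
- scoop_grip (a point): Point on the axis of the scoop's square grip, 78 mm above the underside: where to hold it.
- scoop_lip (a point): Middle of the front lower edge of the scoop's pan.
- mat: Fixed black rubber mat of the scoop, 160 (x) x 135 (y) mm, 3 mm thick; origin at the centre of its underside. At the start the scoop lies on it.
- tray: Fixed green open tray that holds the blocks: outside 262 (x) x 120 (y) mm, walls 6 mm thick and 40 mm high, floor 6 mm thick (inside 250 x 108 mm). Origin at the centre of its underside, x along its length. The blocks start towards its -x end (the robot's side); about 115 mm at the +x end are empty.
- block0: Wooden burnishing block, a barrel 38 mm in diameter and 36 mm long with wide bevels, 30 g, smooth; origin at its centre, z along the barrel axis. Four to six of them are present.
- block1: Wooden burnishing block, a barrel 38 mm in diameter and 36 mm long with wide bevels, 30 g, smooth; origin at its centre, z along the barrel axis. Four to six of them are present.
- block2: Wooden burnishing block, a barrel 38 mm in diameter and 36 mm long with wide bevels, 30 g, smooth; origin at its centre, z along the barrel axis. Four to six of them are present.
- block3: Wooden burnishing block, a barrel 38 mm in diameter and 36 mm long with wide bevels, 30 g, smooth; origin at its centre, z along the barrel axis. Four to six of them are present.
- block4: Wooden burnishing block, a barrel 38 mm in diameter and 36 mm long with wide bevels, 30 g, smooth; origin at its centre, z along the barrel axis. Four to six of them are present.
- block5: Wooden burnishing block, a barrel 38 mm in diameter and 36 mm long with wide bevels, 30 g, smooth; origin at its centre, z along the barrel axis. Four to six of them are present.
- mouthpiece: Bystander: black ebonite mouthpiece lying down, 90 x 27 mm, 27 mm high; origin at the underside.
- tin: Bystander: low round tin of pale cork pads, 86 mm in diameter, 24 mm high; origin at the underside.
- trill_key1: Bystander: silver-plated trill key, about 120 mm long, 10 mm high; origin at the underside.
- trill_key2: Bystander: silver-plated trill key, about 120 mm long, 10 mm high; origin at the underside.
Not all that is in view belongs to the job. What is shaped like the block0 but pink is not meant. Of the things that look like the dish, take the one that is farthest from the robot's base at the start.

How it is judged:
By the outcome, as a careful person would: the job done as asked, in the order asked, and still so for the second after the job is handed in, with the robot touching nothing.
Of block0, block1, block2, block3, block4, block5 only 4 to 6 are there at a start; the rules pass over those that are not, and their reading is None.
At some moment in a run one of pot may be knocked a few centimetres aside while the robot is not near it.
It also fails if it takes over 210 s, if anything falls off the work surface, if the arm or the gripper's body presses on something with over 40 N, if the wrist force passes 120 N, or if a joint passes its speed limit or range.

## Working session

There is one attempt and no reset: what is moved stays moved. The work goes in short steps, Python scripts to look and compute and a tool call to move; the robot and the scene stay as the last step left them, time stands still between calls to the robot, and variables do not carry over. Pictures are saved under pics/ and viewed, at most 14 in all, crops included, and the job is handed in when it is done.

Besides the shell and the picture viewer there is one more tool, called after ">>>" in YAML: its name, and indented under it one key for each argument. servo_tool: Moves the arm, as the interface text tells. Scaled input: -1 to 1 covers 250 mm each way for a shift and 90 degrees each way for a turn. Its arguments: {"type":"object","properties":{"commands":{"type":"array"},"claw":{"type":"number"},"squeeze":{"type":"number"}},"required":["commands"]}

```bash
ls; mkdir -p pics; cat > h.py <<'E'
import numpy as np, cv2
from scipy.spatial.transform import Rotation as R
from bench import r
def T_cam(n,o=None):
    m=r.camera_model(n)
    if n!='wrist': return m,np.array(m['extrinsics'])
    o=o or r.get_obs(); T=np.eye(4); T[:3,:3]=R.from_rotvec(o['orientation']).as_matrix(); T[:3,3]=o['tcp_pos']
    return m,T@np.array(m['hand_eye'])
def grab(n,save=None):
    o=r.get_obs(); p,d=r.grab_frame(n); m,T=T_cam(n,o)
    v,u=np.mgrid[:420,:560]
    P=np.stack([(u-m['cx'])/m['fx']*d,(v-m['cy'])/m['fy']*d,d,np.ones_like(d)],-1)@T.T
    P=P[...,:3]; P[d==0]=np.nan
    if save: cv2.imwrite('pics/'+save,p[...,::-1])
    return p,P
def rel(target,rotv=None):
    "shift in tool axes normalised, from current measured pose"
    o=r.get_obs(); M=R.from_rotvec(o['orientation'])
    s=M.inv().apply(np.array(target)-o['tcp_pos'])/0.25
    t=None if rotv is None else (M.inv()*R.from_rotvec(rotv)).as_rotvec()/(np.pi/2)
    return np.round(s,3),t
E
python3 - <<'E'
from h import *
np.set_printoptions(precision=3,suppress=True)
for n in ['top','side']:
    p,P=grab(n,n+'0.png'); np.save(n+'0.npy',P); print(n,T_cam(n)[1][:3,3])
    for t in ['pot','brush','dish','scoop','mat','tray','block0','mouthpiece','tin','scoop_grip']:
        for b in r.mark_of(n,t)[:8]:
            u,v=np.round(b['uv']).astype(int)
            if 0<=u<560 and 0<=v<420: print(t,u,v,round(b['confidence'],2),P[v,u])
o=r.get_obs();print(o, r.tcp_to_tips)
E
```

```text
pics
top [ 0.39  -0.015  0.971]
pot 216 208 0.95 [0.572 0.115 0.007]
brush 413 246 0.68 [ 0.483 -0.334  0.069]
dish 414 250 0.84 [ 0.474 -0.336  0.069]
dish 424 313 0.67 [ 0.335 -0.374  0.007]
scoop 116 248 0.59 [0.472 0.345 0.006]
mat 302 285 0.58 [ 0.394 -0.089  0.041]
tray 310 234 0.83 [ 0.514 -0.11   0.007]
block0 301 262 0.8 [ 0.445 -0.087  0.041]
block0 361 265 0.68 [ 0.441 -0.224  0.039]
block0 303 247 0.64 [ 0.479 -0.091  0.041]
block0 327 283 0.62 [ 0.399 -0.146  0.04 ]
block0 305 283 0.61 [ 0.398 -0.096  0.042]
block0 321 266 0.53 [ 0.437 -0.132  0.044]
block0 323 242 0.45 [ 0.491 -0.136  0.047]
mouthpiece 161 156 0.77 [0.692 0.25  0.028]
tin 274 134 0.6 [ 0.758 -0.02   0.018]
tin 161 154 0.18 [0.698 0.251 0.024]
scoop_grip 104 216 0.69 [0.531 0.34  0.104]
scoop_grip 377 163 0.56 [ 0.692 -0.275  0.009]
side [0.316 0.714 0.668]
pot 256 270 0.95 [0.545 0.175 0.06 ]
pot 336 173 0.43 [ 0.471 -0.338  0.018]
brush 337 174 0.73 [ 0.468 -0.342  0.012]
dish 380 181 0.97 [ 0.333 -0.362  0.001]
dish 331 173 0.5 [ 0.487 -0.337  0.016]
dish 246 180 0.43 [ 0.74  -0.237 -0.002]
dish 347 2
[... 587 characters left out ...]
thpiece 175 301 0.59 [0.694 0.272 0.013]
tin 206 216 0.8 [ 0.761 -0.007  0.018]
tin 334 175 0.29 [ 0.477 -0.337  0.01 ]
scoop_grip 229 331 0.74 [0.522 0.361 0.102]
scoop_grip 336 172 0.63 [ 0.472 -0.338  0.022]
{'clock': 1.1, 'joints': array([ 1.024,  0.477,  0.022,  1.555, -0.011,  1.109, -0.083]), 'qvel': array([-0.001,  0.001, -0.   ,  0.   , -0.002, -0.001,  0.001]), 'tau': array([ -0.   , -59.635,   1.606, -28.155,   0.012,   0.002,  -0.   ]), 'tcp_pos': array([ 0.287, -0.611,  0.25 ]), 'orientation': array([-3.066, -0.684, -0.   ]), 'contact_force': array([-0.108,  0.378, -0.289]), 'moment': array([ 0.004, -0.01 , -0.027]), 'gripper_force': 0.0, 'grip_width': 0.08545100033757076} 0.019
```

```bash
cd pics; python3 -c "
import cv2
for n in ['top0','side0']:
  cv2.imwrite(n+'b.png',cv2.resize(cv2.imread(n+'.png'),(800,600)))"
```

```text
(no output)
```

View pics/top0b.png

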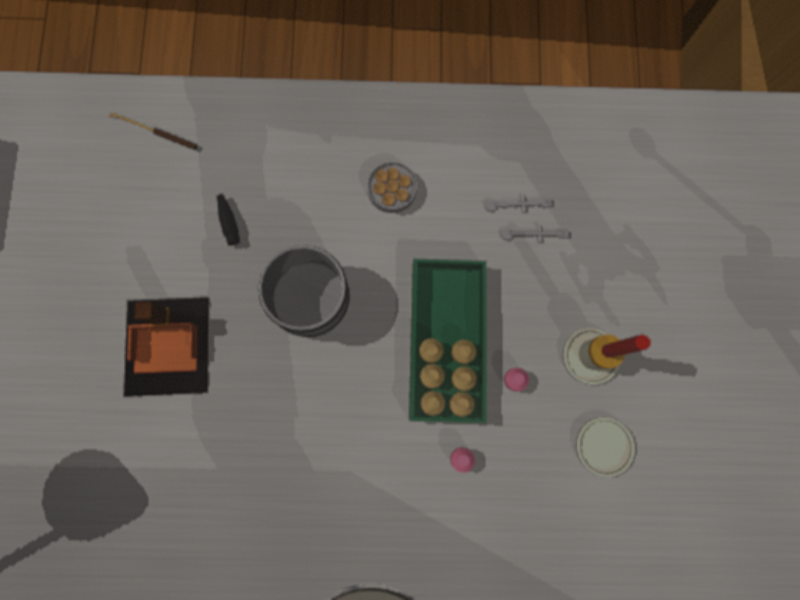

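View pics/side0b.png

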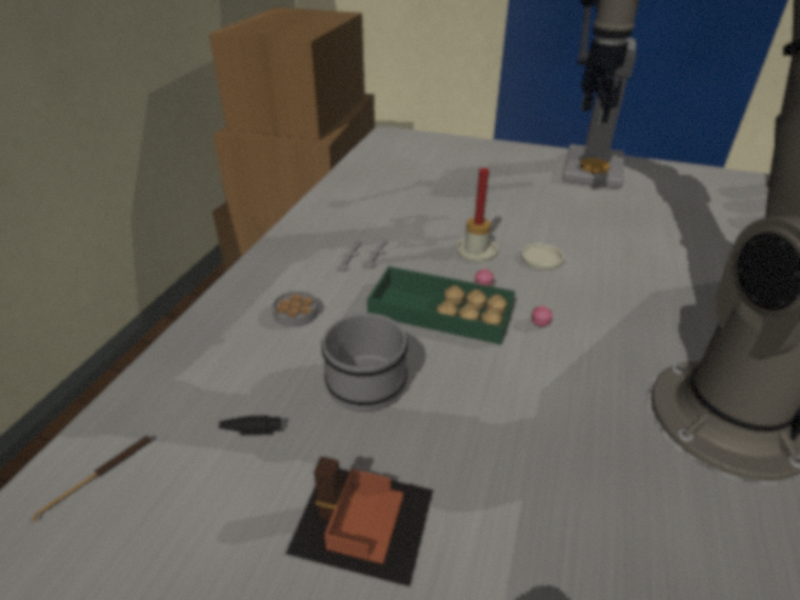

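Top picture (800x600 scale): pot at (303,290), brush in its dish at (605,352), scoop on the mat at (165,348), grip on its +x side. Six wooden blocks are in the tray at (432–465, 350–403).

Look-alikes:
- **Blocks:** pink ones at (516,379) and (462,460) are not meant.
- **Dishes:** (592,356) holds the brush and is 0.58 m from the base. (606,447) is empty and 0.50 m away. I choose the one with the brush, since it is farther.

```bash
python3 - <<'E'
from h import *
np.set_printoptions(precision=3,suppress=True)
A={n:np.load(n+'0.npy') for n in ['top','side']}
im={n:cv2.imread('pics/%s0.png'%n).astype(int) for n in A}
def box(n,x0,x1,y0,y1,z0,z1,col=None):
    P=A[n];m=(P[...,0]>x0)&(P[...,0]<x1)&(P[...,1]>y0)&(P[...,1]<y1)&(P[...,2]>z0)&(P[...,2]<z1)
    if col is not None: m&=col(im[n])
    return P[m]
def circ(q):
    M=np.c_[2*q[:,:2],np.ones(len(q))]; s=np.linalg.lstsq(M,(q[:,:2]**2).sum(1),rcond=None)[0]
    return s[:2],np.sqrt(s[2]+s[0]**2+s[1]**2)
red=lambda I:(I[...,2]>80)&(I[...,1]<60)&(I[...,0]<70)
for n in A:
    q=box(n,.4,.6,-.45,-.25,.07,.3,red); print(n,'handle',len(q))
    if len(q):
        for z in np.arange(.08,.24,.02):
            s=q[(q[:,2]>z-.01)&(q[:,2]<z+.01)]
            if len(s): print('  z',z,s.mean(0),len(s))
    q=box(n,.4,.55,-.45,-.25,.01,.02); print(' dishrim',len(q),circ(q) if len(q)>5 else'')
    q=box(n,.25,.42,-.45,-.3,.007,.02); print(' otherdish',len(q),circ(q) if len(q)>5 else'')
    q=box(n,.4,.7,.0,.25,.092,.11); print(' pot rim',len(q),circ(q),q[:,2].mean())
    q=box(n,.3,.7,-.25,.0,.032,.05,lambda I:(I[...,1]>I[...,2]+15)&(I[...,1]>I[...,0]))
    print(' tray rim',len(q),cv2.minAreaRect(q[:,:2].astype(np.float32)),q[:,2].mean())
    q=box(n,.38,.6,.25,.46,.085,.115); print(' grip top',len(q),q.mean(0),cv2.minAreaRect(q[:,:2].astype(np.float32)))
    q=box(n,.38,.6,.25,.46,.0005,.2,lambda I:(I.max(-1)<45)); print(' mat',len(q),cv2.minAreaRect(q[q[:,2]<.008][:,:2].astype(np.float32)))
    cop=lambda I:(I[...,2]>I[...,0]+50)
    q=box(n,.38,.6,.25,.46,.002,.012,cop); print(' pan floor',len(q),q.mean(0),cv2.minAreaRect(q[:,:2].astype(np.float32)))
    q=box(n,.38,.6,.25,.46,.02,.05,cop); print(' walls',len(q),cv2.minAreaRect(q[:,:2].astype(np.float32)))
E
python3 - <<'E'
import cv2
a=cv2.imread('pics/top0.png');
c=cv2.hconcat([cv2.resize(a[195:290,70:165],(400,400)),cv2.resize(a[215:340,360:485],(400,400))])
cv2.imwrite('pics/crop1.png',c)
E
```

```text
top handle 115
  z 0.08 [ 0.484 -0.356  0.075] 11
  z 0.1 [ 0.493 -0.352  0.102] 3
  z 0.12000000000000001 [ 0.493 -0.352  0.127] 1
  z 0.14 [ 0.489 -0.351  0.138] 4
  z 0.16000000000000003 [ 0.484 -0.348  0.169] 1
  z 0.18000000000000002 [ 0.485 -0.35   0.18 ] 7
  z 0.2 [ 0.484 -0.358  0.196] 88
 dishrim 221 (array([ 0.483, -0.355]), np.float64(0.04208312464841266))
 otherdish 446 (array([ 0.337, -0.37 ]), np.float64(0.04092816232049311))
 pot rim 597 (array([0.57 , 0.114]), np.float64(0.0635707714163307)) 0.0988700404626484
 tray rim 854 ((0.5029311180114746, -0.11531160771846771), (0.11839285492897034, 0.2599913477897644), 89.4487533569336) 0.0401681103268339
 grip top 186 [0.529 0.346 0.101] ((0.5296106338500977, 0.34845173358917236), (0.025283822789788246, 0.02787778154015541), 0.6891784071922302)
 mat 1826 ((0.48642414808273315, 0.34573987126350403), (0.15563564002513885, 0.13439038395881653), 3.603863000869751)
 pan floor 1138 [0.478 0.349 0.007] ((0.479688823223114, 0.35297203063964844), (0.07145051658153534, 0.11414726078510284), 3.492055654525757)
 walls 127 ((0.49063920974
[... 589 characters left out ...]
0.0632522370237346)) 0.09662443291124975
 tray rim 445 ((0.5004937052726746, -0.11271174252033234), (0.12149437516927719, 0.2592334747314453), 89.33989715576172) 0.036201293492647356
 grip top 278 [0.526 0.354 0.098] ((0.5274495482444763, 0.3509432375431061), (0.026299461722373962, 0.02679186500608921), 1.0433785915374756)
 mat 2172 ((0.4846975803375244, 0.3491751551628113), (0.15553635358810425, 0.13340595364570618), 3.6557652950286865)
 pan floor 1526 [0.475 0.345 0.005] ((0.4792034327983856, 0.3482782244682312), (0.0721692368388176, 0.10030612349510193), 3.4421191215515137)
 walls 313 ((0.5007311105728149, 0.3500634431838989), (0.07812698930501938, 0.10029880702495575), 4.216635227203369)
```

View pics/crop1.png

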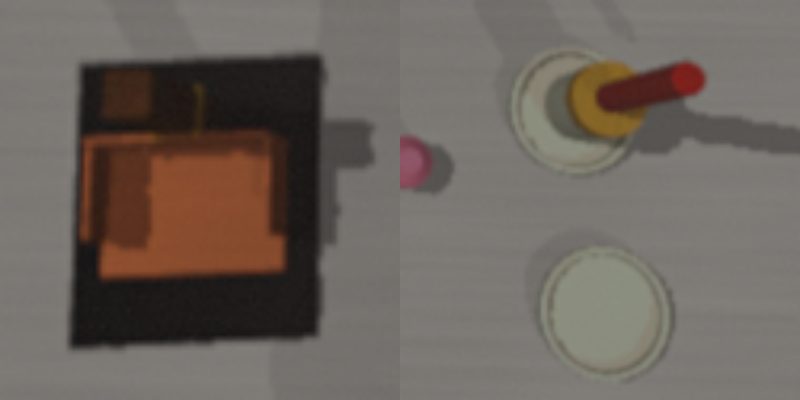

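The crop confirms the brush stands in the upper, far dish and that the scoop grip is on the mat's +x side. The measured sizes match the description: pot rim radius 63.5 mm at z 0.099, tray 260x119 mm, brush top at z 0.196.

```bash
python3 -c "
from h import *
print(rel([.484,-.358,.25]), r.camera_model('wrist'))
print(R.from_rotvec(r.get_obs()['orientation']).as_matrix())"
```

```text
(array([ 1.144e+00, -5.810e-01,  1.000e-03]), None) {'fx': 343.50298365916797, 'fy': 343.50298365916797, 'cx': 284.22171146549846, 'cy': 213.27082879837727, 'hand_eye': array([[-1.81308895e-05, -9.56927235e-01, -2.90327861e-01,
         7.21154078e-02],
       [ 9.99999564e-01, -2.88499008e-04,  8.88449616e-04,
         1.53885647e-04],
       [-9.33940934e-04, -2.90327718e-01,  9.56926823e-01,
        -1.24429783e-01],
       [ 0.00000000e+00,  0.00000000e+00,  0.00000000e+00,
         1.00000000e+00]])}
[[ 9.05268625e-01  4.24839636e-01 -4.31116720e-07]
 [ 4.24839636e-01 -9.05268625e-01  1.37127213e-05]
 [ 5.43543106e-06 -1.25968518e-05 -1.00000000e+00]]
```

>>> servo_tool:
  commands:
    - [[1,-0.508,0],[0,0,0.279]]
    - [[1,-0.508,0],[0,0,0.279]]
    - [[1,-0.508,0],[0,0,0.279]]
    - [[1,-0.508,0],[0,0,0.279]]
    - [[1,-0.508,0],[0,0,0.279]]
    - [[1,-0.508,0],[0,0,0.279]]
    - [[1,-0.508,0],[0,0,0.279]]
    - [[1,-0.508,0],[0,0,0.279]]
  claw: 0
  squeeze: 60

```text
clock: 1.9
tcp_pos: [0.4595, -0.3895, 0.2504]
orientation: [3.141, 0.004, -0.0]
contact_force: [-0.3, -1.0, 0.9]
grip_width: 0.0853
gripper_force: 0.0
```

```bash
python3 - <<'E'
from h import *
p,P=grab('wrist','w1.png')
o=r.get_obs(); print(o['joints'],o['tcp_pos'],o['orientation'])
I=p[...,::-1].astype(int); m=(I[...,2]>70)&(I[...,1]<60)&(I[...,0]<60)&(P[...,2]>.07)
q=P[m]
for z in np.arange(.08,.21,.02):
    s=q[(abs(q[:,2]-z)<.01)]
    if len(s): print(z,len(s),s.mean(0),s.min(0),s.max(0))
q=P[(P[...,2]>.009)&(P[...,2]<.02)&(abs(P[...,0]-.483)<.06)&(abs(P[...,1]+.356)<.06)]
print(len(q),q.min(0),q.max(0))
print(rel([.484,-.358,.165],[np.pi,0,0]))
E
```

```text
[ 0.58020837  0.35752943  0.02782518  1.7375874  -0.01026689  1.04649206
 -0.9597017 ] [ 0.45850513 -0.39076558  0.25041115] [ 3.14081882e+00 -5.00656999e-04 -5.87128730e-04]
0.08 18 [ 0.4857133  -0.36570437  0.07539465] [ 0.47203853 -0.37269517  0.07020044] [ 0.49238966 -0.35609725  0.08927645]
0.1 18 [ 0.49100496 -0.35846115  0.10078587] [ 0.48028567 -0.37226681  0.09017612] [ 0.49248946 -0.35440252  0.10762463]
0.12000000000000001 23 [ 0.49023972 -0.35952384  0.12050898] [ 0.47997804 -0.37220874  0.11040295] [ 0.49245863 -0.35455472  0.12945337]
0.14 28 [ 0.49023285 -0.35991263  0.14027001] [ 0.4800598  -0.37233712  0.13020134] [ 0.49236849 -0.35517028  0.14975395]
0.16000000000000003 35 [ 0.49051946 -0.35950151  0.16029483] [ 0.47971374 -0.37221836  0.15044307] [ 0.49262334 -0.35487809  0.16939456]
0.18000000000000002 45 [ 0.49135619 -0.35860603  0.18032772] [ 0.48037646 -0.37220947  0.17033422] [ 0.49252867 -0.35416046  0.18987389]
0.2 1093 [ 0.48250133 -0.36177329  0.19650812] [ 0.4718245  -0.37220864  0.19050769] [ 0.49238863 -0.35174024  0.19867752]
1166 [ 0.43347048 -0.40225701  0.00905715] [ 0.52520045 -0.31029721  0.01989586]
(array([ 0.102, -0.131,  0.342]), array([ 0.00049258,  0.00023801, -0.00020296]))
```

>>> servo_tool:
  commands:
    - [[0.094,-0.119,0],[0,0,0]]
    - [[0.094,-0.119,0],[0,0,0]]
    - [[0.094,-0.119,0.12],[0,0,0]]
    - [[0.094,-0.119,0.24],[0,0,0]]
    - [[0.094,-0.119,0.342],[0,0,0]]
    - [[0.094,-0.119,0.342],[0,0,0]]
    - [[0.094,-0.119,0.342],[0,0,0]]
  claw: 0

```text
clock: 2.65
tcp_pos: [0.4819, -0.3614, 0.1651]
orientation: [3.141, -0.002, -0.001]
contact_force: [0.2, -0.4, -0.1]
grip_width: 0.0852
gripper_force: 0.0
```

>>> servo_tool:
  commands:
    - [[0,0,0],[0,0,0]]
    - [[0,0,0],[0,0,0]]
    - [[0,0,0],[0,0,0]]
    - [[0,0,0],[0,0,0]]
    - [[0,0,0],[0,0,0]]
    - [[0,0,0],[0,0,0]]
    - [[0,0,0],[0,0,0]]
    - [[0,0,0],[0,0,0]]
    - [[0,0,0],[0,0,0]]
    - [[0,0,0],[0,0,0]]
  claw: 1
  squeeze: 70

```text
clock: 3.65
tcp_pos: [0.4832, -0.3603, 0.1655]
orientation: [3.141, 0.001, 0.002]
contact_force: [-0.4, 1.7, 5.2]
grip_width: 0.0204
gripper_force: 68.3
```

>>> servo_tool:
  commands:
    - [[0,0,-0.2],[0,0,0]]
    - [[0,0,-0.4],[0,0,0]]
    - [[0,0,-0.6],[0,0,0]]
    - [[0,0,-0.6],[0,0,0]]
    - [[0.08,-0.2,-0.6],[0,0,0]]
    - [[0.13,-0.35,-0.6],[0,0,0]]
    - [[0.17,-0.5,-0.6],[0,0,0]]
    - [[0.21,-0.65,-0.6],[0,0,0]]
    - [[0.25,-0.8,-0.6],[0,0,0]]
    - [[0.28,-0.9,-0.6],[0,0,0]]
    - [[0.3,-1,-0.6],[0,0,0]]
    - [[0.3,-1,-0.6],[0,0,0]]
    - [[0.3,-1,-0.6],[0,0,0]]

```text
clock: 4.95
tcp_pos: [0.5571, -0.1096, 0.3138]
orientation: [3.141, 0.003, -0.003]
contact_force: [0.1, -1.8, -1.1]
grip_width: 0.0204
gripper_force: 69.0
```

```bash
cat >> h.py <<'E'
def circ(q):
    M=np.c_[2*q[:,:2],np.ones(len(q))]; s=np.linalg.lstsq(M,(q[:,:2]**2).sum(1),rcond=None)[0]
    return s[:2],np.sqrt(s[2]+s[0]**2+s[1]**2)
def pot(n,P,c=(.57,.115)):
    c=np.array(c)
    for k in range(6):
        d=np.hypot(P[...,0]-c[0],P[...,1]-c[1]); 
        q=P[(P[...,2]>.09)&(P[...,2]<.106)&(d<(.11 if k<2 else .075))&((k<2)|(d>.05))]
        c,rad=circ(q)
    return n,len(q),c.round(4),rad.round(4)
E
python3 - <<'E'
from h import *
o=r.get_obs(); print(o['joints'],o['tcp_pos'],o['contact_force'])
for n in ['top','side']:
    p,P=grab(n,n+'2.png'); print(pot(n,P))
    I=p[...,::-1].astype(int); m=(I[...,2]>70)&(I[...,1]<60)&(I[...,0]<60)&(P[...,2]>.07)&(abs(P[...,0]-o['tcp_pos'][0])<.08)&(abs(P[...,1]-o['tcp_pos'][1])<.08)
    q=P[m]
    for z in np.arange(.2,.36,.02):
        s=q[(abs(q[:,2]-z)<.01)]
        if len(s): print(z,len(s),s.mean(0))
    q=P[(abs(P[...,0]-o['tcp_pos'][0])<.05)&(abs(P[...,1]-o['tcp_pos'][1])<.05)&(P[...,2]>.1)]; print('lowest',np.sort(q[:,2])[:10] if len(q) else'')
E
```

```text
[ 0.18334242  0.25199821 -0.12016607  1.73223747  0.0328583   1.16098982
 -1.51498578] [ 0.55707402 -0.1096474   0.31380668] [ 0.11714371 -1.77101808 -1.12401351]
('top', 639, array([0.5703, 0.1135]), np.float64(0.0636))
0.22 16 [ 0.55450836 -0.10806156  0.2254433 ]
0.24 21 [ 0.55228837 -0.10530386  0.24047835]
0.26 23 [ 0.55179827 -0.1060486   0.25977001]
0.27999999999999997 17 [ 0.55068047 -0.10887682  0.27695418]
0.29999999999999993 9 [ 0.54999177 -0.10978832  0.30156677]
0.31999999999999995 1 [ 0.54910415 -0.11093986  0.31665029]
lowest [0.15643618 0.15709096 0.15735878 0.15748852 0.15766935 0.15771352
 0.15793756 0.15801444 0.15810032 0.15815057]
('side', 613, array([0.5684, 0.1172]), np.float64(0.0634))
0.22 36 [ 0.55562363 -0.10236352  0.22396103]
0.24 54 [ 0.55639916 -0.10219852  0.24011788]
0.26 59 [ 0.55601056 -0.10217265  0.25978687]
0.27999999999999997 58 [ 0.55609847 -0.10238725  0.27887039]
lowest [0.15093341 0.15155854 0.15187909 0.15199698 0.15209322 0.15225468
 0.15231288 0.15269204 0.15291688 0.15332202]
```

>>> servo_tool:
  commands:
    - [[0.02,-0.15,0],[0,0,0]]
    - [[0.03,-0.3,0],[0,0,0]]
    - [[0.03,-0.45,0],[0,0,0]]
    - [[0.04,-0.6,0],[0,0,0]]
    - [[0.05,-0.75,0],[0,0,0]]
    - [[0.05,-0.85,0],[0,0,0]]
    - [[0.05,-0.9,0],[0,0,0]]
    - [[0.05,-0.9,0],[0,0,0]]
    - [[0.05,-0.9,0],[0,0,0]]

```text
clock: 5.95
tcp_pos: [0.5701, 0.1126, 0.3146]
orientation: [3.14, -0.003, -0.0]
contact_force: [-0.0, -0.3, -0.8]
grip_width: 0.0205
gripper_force: 69.0
```

```bash
python3 - <<'E'
from h import *
p,P=grab('side'); print(pot('side',P)); p,P=grab('top'); print(pot('top',P))
o=r.get_obs(); print(o['tcp_pos'],o['joints'],o['contact_force'])
E
```

```text
('side', 541, array([0.5683, 0.1173]), np.float64(0.0634))
('top', 219, array([0.5709, 0.111 ]), np.float64(0.0616))
[0.57018336 0.11229387 0.31468146] [-0.11161196  0.28132201 -0.236404    1.69511164  0.07174674  1.17402546
 -1.94054508] [-0.0156749   0.78694238 -1.03712097]
```

>>> servo_tool:
  commands:
    - [[0,-0.012,0.1],[0,0,0]]
    - [[0,-0.012,0.2],[0,0,0]]
    - [[0,-0.012,0.3],[0,0,0]]
    - [[0,-0.012,0.4],[0,0,0]]
    - [[0,-0.012,0.5],[0,0,0]]
    - [[0,-0.012,0.55],[0,0,0]]
    - [[0,-0.012,0.58],[0,0,0]]
    - [[0,-0.012,0.588],[0,0,0]]
    - [[0,-0.012,0.588],[0,0,0]]
    - [[0,-0.012,0.588],[0,0,0]]

```text
clock: 7.05
tcp_pos: [0.5706, 0.1181, 0.1689]
orientation: [-3.141, -0.001, -0.003]
contact_force: [-0.6, 0.7, -2.2]
grip_width: 0.0203
gripper_force: 69.0
```

>>> servo_tool:
  commands:
    - [[0,0,0.006],[0,0,0]]
    - [[0,0,0.008],[0,0,0]]
    - [[0,0,0.008],[0,0,0]]

```text
clock: 7.35
tcp_pos: [0.5709, 0.1183, 0.1675]
orientation: [-3.141, -0.001, -0.004]
contact_force: [-0.9, -0.4, 6.4]
grip_width: 0.0203
gripper_force: 69.9
```

>>> servo_tool:
  commands:
    - [[0,0,-0.1],[0,0,0]]
    - [[0,0,-0.22],[0,0,0]]
    - [[0,0,-0.34],[0,0,0]]
    - [[0,0,-0.385],[0,0,0]]
    - [[0,0,-0.385],[0,0,0]]
    - [[0,0,-0.385],[0,0,0]]
    - [[0,0,-0.28],[0,0,0]]
    - [[0,0,-0.16],[0,0,0]]
    - [[0,0,-0.06],[0,0,0]]
    - [[0,0,-0.015],[0,0,0]]
    - [[0,0,0.002],[0,0,0]]
    - [[0,0,0.002],[0,0,0]]
    - [[0,0,0.002],[0,0,0]]

```text
clock: 8.65
tcp_pos: [0.5711, 0.1179, 0.1677]
orientation: [3.141, 0.0, 0.004]
contact_force: [-4.7, -2.6, 19.4]
grip_width: 0.0204
gripper_force: 71.5
```

>>> servo_tool:
  commands:
    - [[0,0,-0.1],[0,0,0]]
    - [[0,0,-0.22],[0,0,0]]
    - [[0,0,-0.34],[0,0,0]]
    - [[0,0,-0.385],[0,0,0]]
    - [[0,0,-0.385],[0,0,0]]
    - [[0,0,-0.385],[0,0,0]]
    - [[0,0,-0.28],[0,0,0]]
    - [[0,0,-0.16],[0,0,0]]
    - [[0,0,-0.06],[0,0,0]]
    - [[0,0,-0.015],[0,0,0]]
    - [[0,0,0.001],[0,0,0]]
    - [[0,0,0.001],[0,0,0]]
    - [[0,0,0.001],[0,0,0]]

```text
clock: 9.95
tcp_pos: [0.5713, 0.1181, 0.1677]
orientation: [-3.141, -0.0, -0.005]
contact_force: [-5.0, -2.4, 21.7]
grip_width: 0.0207
gripper_force: 72.0
```

>>> servo_tool:
  commands:
    - [[0,0,-0.1],[0,0,0]]
    - [[0,0,-0.22],[0,0,0]]
    - [[0,0,-0.34],[0,0,0]]
    - [[0,0,-0.39],[0,0,0]]
    - [[0,0,-0.39],[0,0,0]]
    - [[0,0,-0.39],[0,0,0]]
    - [[0,0,-0.5],[0,0,0]]
    - [[0,0,-0.59],[0,0,0]]
    - [[0,0,-0.59],[0,0,0]]

```text
clock: 10.85
tcp_pos: [0.5708, 0.1182, 0.3135]
orientation: [-3.141, -0.001, -0.004]
contact_force: [0.5, -0.1, -1.5]
grip_width: 0.0204
gripper_force: 69.3
```

```bash
python3 - <<'E'
from h import *
p,P=grab('side'); print(pot('side',P)); 
o=r.get_obs(); print(o['tcp_pos'],o['joints'],o['contact_force'])
print(rel([.482,-.358,.315],[np.pi,0,0]))
E
```

```text
('side', 534, array([0.5683, 0.1173]), np.float64(0.0634))
[0.56994312 0.11795536 0.31175072] [-0.11585589  0.28540836 -0.24256767  1.69672746  0.07352676  1.16852697
 -1.94810259] [-0.32004789  0.65011063 -2.43163545]
(array([-0.353,  1.904, -0.013]), array([1.80296442e-05, 1.06466821e-04, 3.21398525e-04]))
```

>>> servo_tool:
  commands:
    - [[-0.02,0.15,-0.02],[0,0,0]]
    - [[-0.04,0.3,-0.02],[0,0,0]]
    - [[-0.07,0.45,-0.02],[0,0,0]]
    - [[-0.1,0.6,-0.02],[0,0,0]]
    - [[-0.13,0.75,-0.02],[0,0,0]]
    - [[-0.16,0.9,-0.02],[0,0,0]]
    - [[-0.18,1,-0.02],[0,0,0]]
    - [[-0.18,1,-0.02],[0,0,0]]
    - [[-0.18,1,-0.02],[0,0,0]]

```text
clock: 11.8
tcp_pos: [0.524, -0.1323, 0.3153]
orientation: [-3.141, 0.001, 0.006]
contact_force: [0.4, 0.6, -1.8]
grip_width: 0.0204
gripper_force: 69.3
```

```bash
python3 - <<'E'
from h import *
o=r.get_obs(); print(o['tcp_pos'],o['joints'],o['contact_force'])
print(rel([.482,-.358,.315],[np.pi,0,0]))
p,P=grab('side'); p2,P2=grab('top')
# empty dish now: fit rim
for P in (P,P2):
    q=P[(P[...,2]>.008)&(P[...,2]<.018)&(abs(P[...,0]-.482)<.06)&(abs(P[...,1]+.356)<.06)]; print(len(q),circ(q),(q.min(0)+q.max(0))/2)
E
```

```text
[ 0.52395747 -0.13229932  0.31530061] [ 0.22143464  0.20400319 -0.10446026  1.79026103  0.02273846  1.15210737
 -1.4618289 ] [ 0.43211873  0.56279242 -1.76689865]
(array([-0.167,  0.903,  0.001]), array([-0.00049372,  0.00224948, -0.00053252]))
86 (array([ 0.48093089, -0.35244112]), np.float64(0.04440458020837988)) [ 0.48097846 -0.3523544   0.0100977 ]Traceback (most recent call last):
  File "<stdin>", line 7, in <module>
    return umr_minimum(a, axis, None, out, keepdims, initial, where)
ValueError: zero-size array to reduction operation minimum which has no identity
```

>>> servo_tool:
  commands:
    - [[-0.04,0.15,0],[0,0,0]]
    - [[-0.08,0.3,0],[0,0,0]]
    - [[-0.11,0.45,0],[0,0,0]]
    - [[-0.13,0.6,0],[0,0,0]]
    - [[-0.15,0.75,0],[0,0,0]]
    - [[-0.171,0.86,0],[0,0,0]]
    - [[-0.171,0.9,0],[0,0,0]]
    - [[-0.171,0.9,0.05],[0,0,0]]
    - [[-0.171,0.9,0.2],[0,0,0]]
    - [[-0.171,0.9,0.35],[0,0,0]]
    - [[-0.171,0.9,0.48],[0,0,0]]
    - [[-0.171,0.9,0.56],[0,0,0]]
    - [[-0.171,0.9,0.59],[0,0,0]]
    - [[-0.171,0.9,0.598],[0,0,0]]
    - [[-0.171,0.9,0.598],[0,0,0]]
    - [[-0.171,0.9,0.598],[0,0,0]]

```text
clock: 13.5
tcp_pos: [0.4833, -0.3572, 0.1693]
orientation: [3.141, 0.002, 0.003]
contact_force: [0.8, 1.5, -0.8]
grip_width: 0.0204
gripper_force: 69.4
```

>>> servo_tool:
  commands:
    - [[-0.004,0,0.008],[0,0,0]]
    - [[-0.004,0,0.014],[0,0,0]]
    - [[-0.004,0,0.016],[0,0,0]]
    - [[-0.004,0,0.016],[0,0,0]]

```text
clock: 13.9
tcp_pos: [0.4821, -0.3577, 0.1659]
orientation: [3.14, 0.0, 0.003]
contact_force: [-2.0, 1.2, 8.0]
grip_width: 0.0205
gripper_force: 70.3
```

Contact. Release.

>>> servo_tool:
  commands:
    - [[0,0,0],[0,0,0]]
    - [[0,0,0],[0,0,0]]
    - [[0,0,0],[0,0,0]]
    - [[0,0,0],[0,0,0]]
    - [[0,0,0],[0,0,0]]
    - [[0,0,0],[0,0,0]]
    - [[0,0,-0.1],[0,0,0]]
    - [[0,0,-0.25],[0,0,0]]
    - [[0,0,-0.4],[0,0,0]]
    - [[0,0,-0.5],[0,0,0]]
    - [[0,0,-0.5],[0,0,0]]
  claw: 0

```text
clock: 15.0
tcp_pos: [0.4831, -0.3583, 0.2935]
orientation: [3.138, 0.0, 0.01]
contact_force: [1.5, -0.2, 0.3]
grip_width: 0.085
gripper_force: 0.0
```

```bash
python3 - <<'E'
from h import *
o=r.get_obs(); print(o['tcp_pos'],o['joints'],o['contact_force'],o['grip_width'])
p,P=grab('side','s3.png')
I=p[...,::-1].astype(int); m=(I[...,2]>70)&(I[...,1]<60)&(I[...,0]<60)&(P[...,2]>.07)&(abs(P[...,0]-.48)<.06)&(abs(P[...,1]+.355)<.06)
q=P[m]
for z in np.arange(.08,.21,.04):
    s=q[(abs(q[:,2]-z)<.01)]
    if len(s): print(z,len(s),s.mean(0))
print(pot('side',P)); print(rel([.528,.349,.25]))
E
```

```text
[ 0.48314445 -0.358336    0.29346852] [ 0.50712515  0.31483449  0.03472331  1.69579548 -0.01190682  1.1234765
 -1.02526689] [ 1.48260227 -0.17399386  0.31344158] 0.0850015125422993
0.08 32 [ 0.47319059 -0.34985766  0.07982454]
0.12 33 [ 0.47363802 -0.35005016  0.12059548]
0.15999999999999998 37 [ 0.47306299 -0.34935202  0.16019163]
0.19999999999999998 11 [ 0.47380972 -0.35057341  0.19303656]
('side', 616, array([0.5683, 0.1171]), np.float64(0.0635))
(array([ 0.184, -2.827,  0.159]), None)
```

```bash
cat > kin.py <<'E'
import numpy as np, itertools
from scipy.optimize import least_squares
from scipy.spatial.transform import Rotation as R
D=[([1.024,.477,.022,1.555,-.011,1.109,-.083],[.287,-.611,.25],[-3.066,-.684,0]),
([.58020837,.35752943,.02782518,1.7375874,-.01026689,1.04649206,-.9597017],[.45850513,-.39076558,.25041115],[3.1408,-.0005,-.0006]),
([.18334242,.25199821,-.12016607,1.73223747,.0328583,1.16098982,-1.51498578],[.55707402,-.1096474,.31380668],[3.141,.003,-.003]),
([-.11161196,.28132201,-.236404,1.69511164,.07174674,1.17402546,-1.94054508],[.57018336,.11229387,.31468146],[3.14,-.003,0]),
([.22143464,.20400319,-.10446026,1.79026103,.02273846,1.15210737,-1.4618289],[.52395747,-.13229932,.31530061],[-3.141,.001,.006]),
([.50712515,.31483449,.03472331,1.69579548,-.01190682,1.1234765,-1.02526689],[.48314445,-.358336,.29346852],[3.138,0,.01])]
lo=np.array([-2.96,-.34,-1.41,.24,-1.37,.17,-2.96]);hi=np.array([2.96,2.1,1.46,2.44,4.51,1.92,2.96])
def fk(q,p,s):
    d,a,b,c,o1,o7=p
    E=lambda ax,t:R.from_euler(ax,t)
    M=E('z',s[0]*q[0]+o1)*E('y',q[1])*E('z',s[1]*q[2]); x=np.array([0,0,d])+M.apply([0,0,a])
    M=M*E('y',q[3])*E('z',s[2]*q[4]); x=x+M.apply([0,0,b])
    M=M*E('y',q[5]); x=x+M.apply([0,0,c]); M=M*E('z',s[3]*q[6]+o7)
    return x,M
def res(p,s):
    o=[]
    for q,x,v in D:
        X,M=fk(q,p,s); o+=[(X-x)*5,(M.inv()*R.from_rotvec(v)).as_rotvec()]
    return np.concatenate(o)
def fit():
    best=None
    for s in itertools.product([1,-1],repeat=4):
        for o7 in (0,1.6,3.1,-1.6):
            f=least_squares(res,[.36,.54,.48,.38,0,o7],args=(s,),kwargs={})
            if best is None or f.cost<best[0]-1e-9: best=(f.cost,f.x,s)
    return best
def ik(x,Rm,p,s,seeds=40,c0=None):
    rng=np.random.default_rng(0);out=[]
    for k in range(seeds):
        q0=rng.uniform(lo,hi) if (k or c0 is None) else np.array(c0)
        f=least_squares(lambda q:np.r_[(fk(q,p,s)[0]-x)*5,(fk(q,p,s)[1].inv()*Rm).as_rotvec()],np.clip(q0,lo+.01,hi-.01),bounds=(lo,hi))
        if f.cost<1e-5: out.append(f.x)
    return out
E
python3 - <<'E'
from kin import *
np.set_printoptions(precision=3,suppress=True)
b=fit(); print(b); 
print(np.abs(res(b[1],b[2])).reshape(-1,6).max(0))
E
```

```text
(np.float64(0.001520885292062017), array([ 0.388,  0.558,  0.469,  0.426, -0.104,  1.467]), (-1, -1, -1, -1))
[0.032 0.031 0.008 0.001 0.    0.001]
```

```bash
python3 - <<'E'
from kin import *
np.set_printoptions(precision=2,suppress=True)
b=fit(); s=b[2]
S=np.array([-.15,.25,-.2,1.75,.05,1.15,-.5])
for dc in (0,-.12):
  p=b[1].copy(); p[0]+=dc; p[3]+=dc
  for yaw in (90,-90,45,-45,0):
   for grip in (0,90,-90):   # tool about its z relative to scoop
    for th in (-12,60,75):
      # scoop frame: Rz(yaw)*Ry(-th): -x goes down
      Sc=R.from_euler('z',yaw,degrees=True)*R.from_euler('y',-th,degrees=True)
      # tool: z=-z_scoop; base tool x=scoop x,y=-scoop y
      Tl=Sc*R.from_rotvec([np.pi,0,0])*R.from_euler('z',grip,degrees=True)
      lip=np.array([.569,.116,.115])-R.from_euler('z',yaw,degrees=True).apply([-.025,0,0])
      x=lip+Sc.apply([.085,0,.078])
      o=ik(x,Tl,p,s,6,S)
      if o:
        o.sort(key=lambda q:np.abs(q-S).max()); print(dc,yaw,grip,th,o[0],len(o))
      else: print(dc,yaw,grip,th,'none')
E
```

```text
0 90 0 -12 [-0.71  0.53  0.11  1.68  0.15  1.04 -0.69] 3
0 90 0 60 [ 1.11  1.27 -1.39  1.84  0.22  0.96 -0.17] 2
0 90 0 75 [ 0.81  0.99 -0.59  1.76 -0.68  1.27  0.77] 2
0 90 90 -12 [-1.22  0.7   0.91  1.68 -0.38  1.09 -1.8 ] 3
0 90 90 60 [ 0.54  0.7  -0.31  1.84 -0.81  1.24 -0.79] 3
0 90 90 75 [ 0.67  0.92 -0.37  1.76 -0.82  1.38 -0.68] 3
0 90 -90 -12 [-0.33  0.56 -0.43  1.68  0.45  1.11  0.62] 3
0 90 -90 60 [ 0.88  0.85 -0.82  1.84 -0.48  1.03  2.06] 2
0 90 -90 75 [ 1.08  1.25 -1.07  1.76 -0.24  1.08  1.93] 2
0 -90 0 -12 [-0.5   0.52  0.76  1.88 -0.65  1.05 -2.56] 6
0 -90 0 60 [-1.05  0.86  0.39  1.51  0.52  1.5   2.22] 1
0 -90 0 75 [-1.13  1.08  0.45  1.37  0.55  1.67  2.2 ] 1
0 -90 90 -12 [ 0.93  0.86 -1.37  1.88  0.73  1.1   0.89] 3
0 -90 90 60 [-0.7   0.83 -0.18  1.51  0.8   1.7   0.41] 4
0 -90 90 75 [-0.77  1.04 -0.18  1.37  0.89  1.92  0.34] 4
0 -90 -90 -12 [-0.21  0.43  0.36  1.88 -0.44  0.95 -1.18] 4
0 -90 -90 60 [-1.33  1.03  0.91  1.51  0.18  1.39 -2.17] 4
0 -90 -90 75 [-1.42  1.35  1.09  1.37  0.07  1.53 -2.08] 3
0 45 0 -12 [-0.61  0.71  0.25  1.38 -0.07  1.26 -1.16] 3
0 
[... 2696 characters left out ...]
 2.17  1.63  1.81  1.85] 2
-0.12 -45 90 -12 [ 0.43  0.73 -0.82  1.56  0.37  1.19  1.91] 2
-0.12 -45 90 60 [-1.03  0.45  0.31  2.14  1.29  0.95  0.59] 3
-0.12 -45 90 75 [-1.21  0.63  0.4   2.17  1.38  1.12  0.32] 3
-0.12 -45 -90 -12 [-0.    0.59 -0.11  1.56 -0.09  1.14 -0.84] 4
-0.12 -45 -90 60 [-1.7   0.99  1.4   2.14  0.08  0.36 -1.5 ] 3
-0.12 -45 -90 75 [-1.36  0.68  0.6   2.17  1.32  1.   -2.79] 3
-0.12 0 0 -12 [-0.57  0.75  0.54  1.38 -0.37  1.33 -1.56] 4
-0.12 0 0 60 none
-0.12 0 0 75 none
-0.12 0 90 -12 [-0.81  0.93  1.06  1.38 -0.73  1.49 -2.87] 5
-0.12 0 90 60 none
-0.12 0 90 75 none
-0.12 0 -90 -12 [-0.37  0.7   0.19  1.38 -0.15  1.28 -0.15] 3
-0.12 0 -90 60 none
-0.12 0 -90 75 none
```

>>> servo_tool:
  commands:
    - [[0.02,-0.2,0],[0,0,-0.1]]
    - [[0.03,-0.4,0],[0,0,-0.2]]
    - [[0.05,-0.6,0],[0,0,-0.3]]
    - [[0.07,-0.8,0],[0,0,-0.4]]
    - [[0.09,-1,0],[0,0,-0.5]]
    - [[0.09,-1,0],[0,0,-0.5]]
    - [[0.09,-1,0],[0,0,-0.5]]

```text
clock: 15.75
tcp_pos: [0.5032, -0.1054, 0.2879]
orientation: [-2.899, -1.208, 0.003]
contact_force: [-0.0, -1.0, -0.1]
grip_width: 0.0852
gripper_force: 0.0
```

```bash
python3 - <<'E'
from h import *
a=np.deg2rad(93.5); Rt=R.from_euler('z',a)*R.from_rotvec([np.pi,0,0])
print(rel([.528,.349,.25],Rt.as_rotvec()), r.get_obs()['joints'])
E
```

```text
(array([ 1.361, -1.209,  0.152]), array([-1.35504501e-03,  2.10959485e-04, -5.36209117e-01])) [ 0.28243328  0.18851793 -0.22489618  1.87666658  0.04697268  1.08357573
 -0.74188731]
```

>>> servo_tool:
  commands:
    - [[0.14,-0.12,0],[0,0,-0.1]]
    - [[0.28,-0.24,0],[0,0,-0.2]]
    - [[0.42,-0.36,0],[0,0,-0.3]]
    - [[0.56,-0.48,0],[0,0,-0.4]]
    - [[0.7,-0.6,0],[0,0,-0.5]]
    - [[0.85,-0.75,0],[0,0,-0.536]]
    - [[0.97,-0.86,0],[0,0,-0.536]]
    - [[0.97,-0.86,0],[0,0,-0.536]]
    - [[0.97,-0.86,0],[0,0,-0.536]]

```text
clock: 16.65
tcp_pos: [0.5231, 0.2158, 0.2878]
orientation: [-2.158, -2.282, 0.003]
contact_force: [0.3, 0.3, 0.1]
grip_width: 0.0853
gripper_force: 0.0
```

```bash
cat > sc.py <<'E'
from h import *
a=np.deg2rad(93.5); Rt=R.from_euler('z',a)*R.from_rotvec([np.pi,0,0])
print(rel([.528,.349,.2],Rt.as_rotvec()), r.get_obs()['joints'])
for n in ['wrist','top']:
    p,P=grab(n,n+'_s.png')
    q=P[(P[...,2]>.09)&(P[...,2]<.115)&(abs(P[...,0]-.528)<.05)&(abs(P[...,1]-.349)<.05)]
    if len(q): print(n,len(q),q.mean(0),cv2.minAreaRect(q[:,:2].astype(np.float32)),(q.min(0)+q.max(0))/2)
E
python3 sc.py
```

```text
(array([0.531, 0.05 , 0.351]), array([-0.00119617,  0.00055861, -0.00315923])) [-0.08928406  0.30851337 -0.50925257  1.74836718  0.16429191  1.12919035
 -0.59313674]
wrist 1176 [0.52606099 0.34759689 0.1030231 ] ((0.526349663734436, 0.3485371470451355), (0.025587912648916245, 0.026485111564397812), 3.173753023147583) [0.52623101 0.34831812 0.09811466]
```

>>> servo_tool:
  commands:
    - [[0.15,0.046,0],[0,0,-0.003]]
    - [[0.3,0.046,0.05],[0,0,-0.003]]
    - [[0.45,0.046,0.1],[0,0,-0.003]]
    - [[0.527,0.046,0.2],[0,0,-0.003]]
    - [[0.527,0.046,0.3],[0,0,-0.003]]
    - [[0.527,0.046,0.4],[0,0,-0.003]]
    - [[0.527,0.046,0.4],[0,0,-0.003]]
    - [[0.527,0.046,0.52],[0,0,-0.003]]
    - [[0.527,0.046,0.64],[0,0,-0.003]]
    - [[0.527,0.046,0.74],[0,0,-0.003]]
    - [[0.527,0.046,0.8],[0,0,-0.003]]
    - [[0.527,0.046,0.828],[0,0,-0.003]]
    - [[0.527,0.046,0.828],[0,0,-0.003]]
    - [[0.527,0.046,0.828],[0,0,-0.003]]

```text
clock: 18.15
tcp_pos: [0.5278, 0.349, 0.0834]
orientation: [2.152, 2.288, 0.003]
contact_force: [1.1, 0.1, 0.5]
grip_width: 0.0853
gripper_force: 0.0
```

```bash
python3 - <<'E'
from h import *
a=np.deg2rad(93.5); Rt=R.from_euler('z',a)*R.from_rotvec([np.pi,0,0])
print(rel([.527,.348,.081],Rt.as_rotvec()), r.get_obs()['contact_force'])
E
```

```text
(array([-0.004, -0.004,  0.01 ]), array([ 0.00108959, -0.00062987,  0.00012098])) [1.05101423 0.13617597 0.49283644]
```

>>> servo_tool:
  commands:
    - [[-0.004,-0.004,0.008],[0,0,0]]
    - [[-0.004,-0.004,0.008],[0,0,0]]
    - [[-0.004,-0.004,0.008],[0,0,0]]
    - [[-0.004,-0.004,0.008],[0,0,0]]
    - [[-0.004,-0.004,0.008],[0,0,0]]
    - [[-0.004,-0.004,0.008],[0,0,0]]
    - [[-0.004,-0.004,0.008],[0,0,0]]
    - [[-0.004,-0.004,0.008],[0,0,0]]
    - [[-0.004,-0.004,0.008],[0,0,0]]
  claw: 1
  squeeze: 100

```text
clock: 19.05
tcp_pos: [0.5265, 0.3479, 0.0806]
orientation: [2.152, 2.289, 0.002]
contact_force: [0.9, -0.8, 5.5]
grip_width: 0.0248
gripper_force: 98.9
```

```bash
python3 - <<'E'
from h import *
o=r.get_obs(); print({k:o[k] for k in ('clock','tcp_pos','orientation','contact_force','grip_width','joints')})
p,P=grab('side','s4.png')
cop=(p[...,0].astype(int)>p[...,2]+50)&(P[...,1]>.25)
q=P[cop&(P[...,2]<.015)]; print(cv2.minAreaRect(q[:,:2].astype(np.float32)),q[:,2].mean())
E
```

```text
{'clock': 19.05, 'tcp_pos': array([0.52653357, 0.34788102, 0.08061402]), 'orientation': array([2.15167424e+00, 2.28869761e+00, 1.91146174e-03]), 'contact_force': array([ 0.871657  , -0.77611323,  5.51866494]), 'grip_width': 0.024839213249197255, 'joints': array([-0.35210798,  0.64350849, -0.4554408 ,  1.7675465 ,  0.37126392,
        0.81526629, -0.92437303])}
((0.6629148721694946, 0.36773499846458435), (0.4455275237560272, 0.10081728547811508), 5.809239864349365) 0.0051148553667711375
```

>>> servo_tool:
  commands:
    - [[0,0,-0.1],[0,0,0]]
    - [[0,0,-0.25],[0,0,0]]
    - [[0,0,-0.4],[0,0,0]]
    - [[0,0,-0.55],[0,0,0]]
    - [[0,0,-0.68],[0,0,0]]
    - [[-0.1,0,-0.7],[0,0,0]]
    - [[-0.25,0.05,-0.7],[0,0,0.02]]
    - [[-0.4,0.1,-0.7],[0,0,0.046]]
    - [[-0.55,0.15,-0.7],[0,0,0.046]]
    - [[-0.7,0.2,-0.7],[0,0,0.046]]
    - [[-0.85,0.2,-0.7],[0,0,0.046]]
    - [[-1,0.2,-0.7],[0,0,0.046]]
    - [[-1,0.2,-0.7],[0,0,0.046]]
    - [[-1,0.2,-0.7],[0,0,0.046]]

```text
clock: 20.5
tcp_pos: [0.5909, 0.0997, 0.2541]
orientation: [-2.235, -2.206, 0.003]
contact_force: [-0.2, 1.1, -2.0]
grip_width: 0.0252
gripper_force: 98.6
```

```bash
python3 - <<'E'
from h import *
Rt=R.from_euler('z',np.deg2rad(89.4))*R.from_rotvec([np.pi,0,0])
print(rel([.603,-.114,.25],Rt.as_rotvec()))
o=r.get_obs(); print({k:o[k] for k in ('clock','tcp_pos','contact_force','joints')})
for n in ['top','side','wrist']:
    p,P=grab(n,n+'5.png'); I=p.astype(int)
    g=(I[...,1]>I[...,0]+12)&(I[...,1]>I[...,2]+5)
    m=g&(P[...,2]>.034)&(P[...,2]<.046)&(abs(P[...,1]+.114)<.08)&(P[...,0]<.66)&(P[...,0]>.35)
    q=P[m]; 
    if len(q)<20: continue
    print(n,len(q),cv2.minAreaRect(q[:,:2].astype(np.float32)))
    for x0 in (.42,.5,.55,.6):
        s=q[abs(q[:,0]-x0)<.02]; lo=s[s[:,1]<-.15]; hi=s[s[:,1]>-.08]
        print(x0,len(lo),len(hi),lo[:,1].min() if len(lo) else 0,lo[:,1].max()if len(lo) else 0,hi[:,1].min() if len(hi) else 0,hi[:,1].max()if len(hi) else 0)
    if n!='wrist': print(pot(n,P))
E
```

```text
(array([-0.854,  0.06 ,  0.017]), array([-0.00122793,  0.00033359, -0.00159186]))
{'clock': 20.5, 'tcp_pos': array([0.59085207, 0.09970375, 0.25410414]), 'contact_force': array([-0.18018308,  1.11284933, -2.03081985]), 'joints': array([ 0.07741048,  0.38805147, -0.45211805,  1.71320937,  0.18779212,
        1.0853966 , -0.44681311])}
top 720 ((0.503704309463501, -0.11644959449768066), (0.12018692493438721, 0.261457234621048), 89.48957061767578)
0.42 67 0 -0.17568119618467576 -0.16869699926474532 0 0
0.5 66 50 -0.1763869407842591 -0.16939790323783555 -0.061447213108849416 -0.05643804561290547
0.55 34 34 -0.17499290169045106 -0.1715368417719997 -0.060986135276735576 -0.05811369731181193
0.6 51 50 -0.1775777362960995 -0.17041682989196005 -0.06273212606992538 -0.05752056081781494
('top', 0, array([0., 0.]), np.float64(0.0))
side 210 ((0.45960211753845215, -0.11237779259681702), (0.12062229961156845, 0.17792478203773499), 89.16661834716797)
0.42 13 25 -0.17189536975692 -0.16665101889663236 -0.06153665252522389 -0.0513624523738222
0.5 20 11 -0.17197791461784218 -0.16426157545461295 -0.060488173582529 -0.053630231812934914
0.55 0 12 0 0 -0.061651344624580884 -0.05337554189606197
0.6 0 0 0 0 0 0
('side', 516, array([0.5683, 0.1174]), np.float64(0.0633))
wrist 674 ((0.4927016794681549, -0.12919354438781738), (0.11333606392145157, 0.2702927589416504), 78.33126831054688)
0.42 1 100 -0.17613305630902004 -0.17613305630902004 -0.06273185034913994 -0.05470622430946964
0.5 0 0 0 0 0 0
0.55 0 0 0 0 0 0
0.6 0 0 0 0 0 0
```

View pics/wrist5.png

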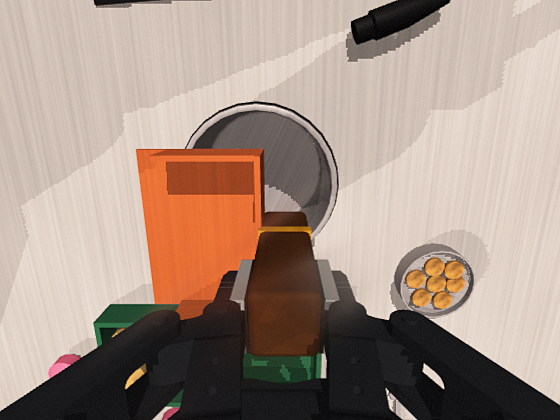

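>>> servo_tool:
  commands:
    - [[-0.15,0.06,0],[0,0,0]]
    - [[-0.3,0.06,0],[0,0,0]]
    - [[-0.45,0.06,0],[0,0,0]]
    - [[-0.6,0.06,0],[0,0,0]]
    - [[-0.75,0.06,0],[0,0,0]]
    - [[-0.858,0.06,0],[0,0,0]]
    - [[-0.858,0.06,0],[0,0,0]]
    - [[-0.858,0.06,0.15],[0,0,0]]
    - [[-0.858,0.06,0.3],[0,0,0]]
    - [[-0.858,0.06,0.4],[0,0,0]]
    - [[-0.858,0.06,0.44],[0,0,0]]
    - [[-0.858,0.06,0.44],[0,0,0]]
    - [[-0.858,0.06,0.44],[0,0,0]]

```text
clock: 21.95
tcp_pos: [0.6052, -0.1126, 0.1463]
orientation: [2.231, 2.21, 0.002]
contact_force: [-0.1, -0.8, -0.9]
grip_width: 0.0247
gripper_force: 98.6
```

```bash
cat > m.py <<'E'
from h import *
o=r.get_obs(); print({k:o[k] for k in ('clock','tcp_pos','orientation','contact_force','joints')})
for n in ['top','side']:
    p,P=grab(n,n+'6.png'); I=p.astype(int)
    cop=(I[...,0]>I[...,2]+50)&(P[...,0]<.66)&(P[...,0]>.5)&(abs(P[...,1]+.114)<.07)
    q=P[cop]; 
    if len(q)<10: continue
    print(n,len(q),q.min(0),q.max(0),cv2.minAreaRect(q[:,:2].astype(np.float32)))
    g=(I[...,1]>I[...,0]+12)&(I[...,1]>I[...,2]+5)
    q=P[g&(P[...,2]>.034)&(P[...,2]<.046)&(abs(P[...,1]+.114)<.08)&(P[...,0]<.66)&(P[...,0]>.35)]; print(cv2.minAreaRect(q[:,:2].astype(np.float32)))
    cv2.imwrite('pics/crop_%s6.png'%n,cv2.resize(p[...,::-1][180:300,250:370] if n=='top' else p[...,::-1][160:250,240:370],(700,560)))
E
python3 m.py
```

```text
{'clock': 21.95, 'tcp_pos': array([ 0.60524455, -0.11259112,  0.14629522]), 'orientation': array([2.23083768, 2.21032876, 0.00235514]), 'contact_force': array([-0.14220071, -0.8293504 , -0.85599105]), 'joints': array([ 0.35030463,  0.51752484, -0.35760359,  1.77631941,  0.22510768,
        0.88600264, -0.11643099])}
top 1366 [ 0.5000795  -0.17014297  0.00362075] [ 0.59687572 -0.06024546  0.21786773] ((0.5494971871376038, -0.11459527909755707), (0.0962785929441452, 0.10917673259973526), 2.842991352081299)
((0.5031085014343262, -0.11620466411113739), (0.12067393958568573, 0.26025673747062683), 89.39344024658203)
side 712 [ 0.52108717 -0.16101281  0.01149335] [ 0.62667197 -0.05655682  0.10421373] ((0.5724706053733826, -0.10857123136520386), (0.10389237105846405, 0.1046263799071312), 3.243283748626709)
((0.5008341073989868, -0.11203430593013763), (0.12106723338365555, 0.2601156234741211), 89.10821533203125)
```

View pics/crop_top6.png

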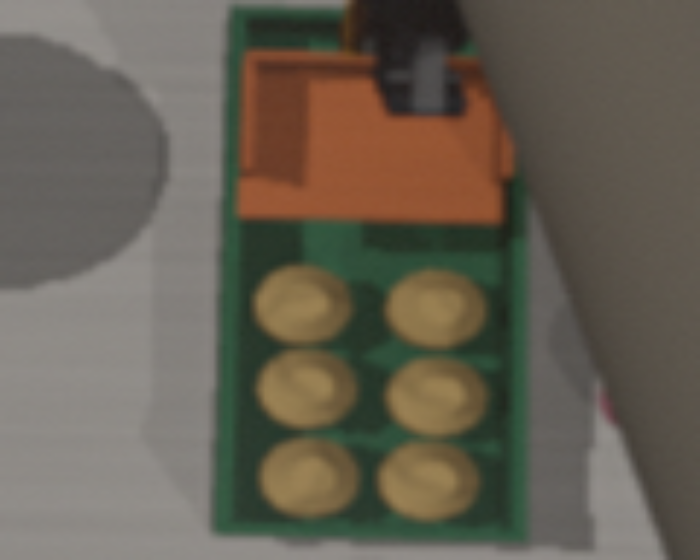

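>>> servo_tool:
  commands:
    - [[-0.012,0,0],[0,0,0]]
    - [[-0.012,0,0.05],[0,0,0]]
    - [[-0.012,0,0.1],[0,0,0]]
    - [[-0.012,0,0.15],[0,0,0]]
    - [[-0.012,0,0.19],[0,0,0]]
    - [[-0.012,0,0.22],[0,0,0]]
    - [[-0.012,0,0.22],[0,0,0]]
    - [[-0.012,0,0.22],[0,0,0]]

```text
clock: 22.85
tcp_pos: [0.6042, -0.1165, 0.0899]
orientation: [-2.233, -2.21, -0.0]
contact_force: [0.7, 0.1, -1.0]
grip_width: 0.0248
gripper_force: 98.6
```

>>> servo_tool:
  commands:
    - [[0.002,0,0.012],[0,0,0]]
    - [[0.002,0,0.02],[0,0,0]]
    - [[0.002,0,0.026],[0,0,0]]
    - [[0.002,0,0.028],[0,0,0]]
    - [[0.002,0,0.028],[0,0,0]]

```text
clock: 23.35
tcp_pos: [0.6043, -0.1161, 0.0836]
orientation: [2.233, 2.209, 0.0]
contact_force: [-1.5, -0.6, 3.3]
grip_width: 0.0247
gripper_force: 99.4
```

>>> servo_tool:
  commands:
    - [[0,-0.03,0.002],[0,0,0]]
    - [[0,-0.06,0.002],[0,0,0]]
    - [[0,-0.09,0.002],[0,0,0]]
    - [[0,-0.12,0.002],[0,0,0]]
    - [[0,-0.15,0.002],[0,0,0]]
    - [[0,-0.17,0.002],[0,0,0]]
    - [[0,-0.19,0.002],[0,0,0]]
    - [[0,-0.21,0.002],[0,0,0]]

```text
clock: 24.15
tcp_pos: [0.5528, -0.1155, 0.0836]
orientation: [2.231, 2.208, 0.003]
contact_force: [5.1, -0.2, 8.1]
grip_width: 0.0248
gripper_force: 99.9
```

>>> servo_tool:
  commands:
    - [[0,-0.02,0],[0,0,0]]
    - [[0,-0.04,0],[0,0,0]]
    - [[0,-0.06,0],[0,0,0]]
    - [[0,-0.08,0],[0,0,0]]
    - [[0,-0.1,0],[0,0,0]]
    - [[0,-0.12,0],[0,0,0]]
    - [[0,-0.14,0],[0,0,0]]

```text
clock: 24.85
tcp_pos: [0.5183, -0.1151, 0.0837]
orientation: [2.231, 2.208, 0.004]
contact_force: [3.3, 0.4, 7.5]
grip_width: 0.025
gripper_force: 100.0
```

```bash
python3 - <<'E'
from h import *
p,P=grab('side','s7.png');c=p[190:250,260:380,::-1]
p2,P2=grab('top','t7.png');c2=p2[190:300,270:350,::-1]
cv2.imwrite('pics/c7.png',cv2.hconcat([cv2.resize(c,(480,400)),cv2.resize(c2,(300,400))]))
E
```

```text
(no output)
```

View pics/c7.png

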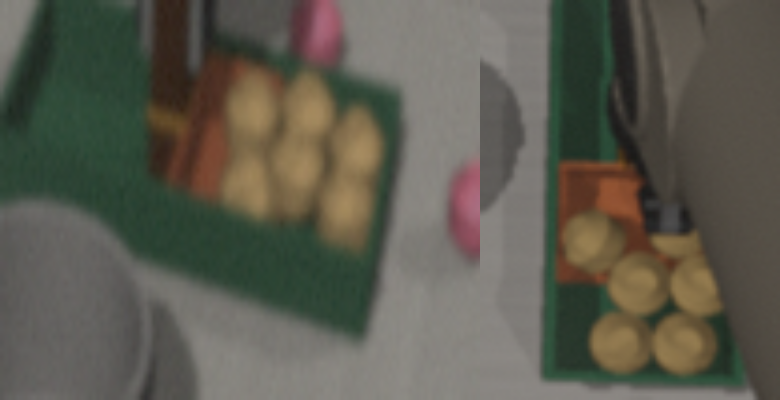

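>>> servo_tool:
  commands:
    - [[0,-0.015,0],[0,0,0]]
    - [[0,-0.03,0],[0,0,0]]
    - [[0,-0.045,0],[0,0,0]]
    - [[0,-0.06,0],[0,0,0]]
    - [[0,-0.06,0],[0,0,0]]

```text
clock: 25.45
tcp_pos: [0.5025, -0.1151, 0.0836]
orientation: [2.232, 2.208, 0.002]
contact_force: [2.7, -0.0, 9.0]
grip_width: 0.0249
gripper_force: 100.2
```

>>> servo_tool:
  commands:
    - [[0,-0.012,0],[0,0,0]]
    - [[0,-0.022,0],[0,0,0]]
    - [[0,-0.022,0],[0,0,0]]

```text
clock: 25.75
tcp_pos: [0.5002, -0.1151, 0.0843]
orientation: [2.227, 2.206, 0.01]
contact_force: [8.4, -0.9, 3.7]
grip_width: 0.0247
gripper_force: 99.6
```

```bash
python3 - <<'E'
from h import *
p,P=grab('side','s8.png');c=p[190:250,260:380,::-1]
p2,P2=grab('top','t8.png');c2=p2[190:300,270:350,::-1]
cv2.imwrite('pics/c8.png',cv2.hconcat([cv2.resize(c,(480,400)),cv2.resize(c2,(300,400))]))
E
```

```text
(no output)
```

View pics/c8.png

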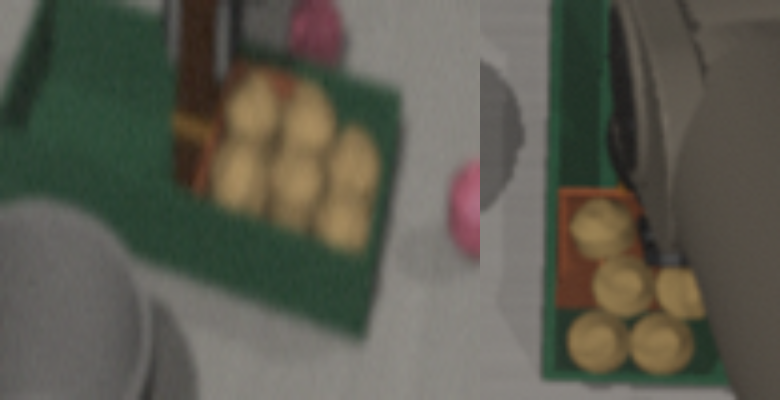

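>>> servo_tool:
  commands:
    - [[0,0.02,0],[0.02,0,0]]
    - [[0,0.04,-0.01],[0.05,0,0]]
    - [[0,0.06,-0.02],[0.08,0,0]]
    - [[0,0.075,-0.03],[0.11,0,0]]
    - [[0,0.09,-0.04],[0.14,0,0]]
    - [[0,0.11,-0.06],[0.17,0,0]]
    - [[0,0.11,-0.1],[0.17,0,0]]
    - [[0,0.11,-0.16],[0.17,0,0]]
    - [[0,0.11,-0.24],[0.17,0,0]]
    - [[0,0.11,-0.32],[0.17,0,0]]
    - [[0,0.11,-0.4],[0.17,0,0]]
    - [[0,0.11,-0.5],[0.17,0,0]]
    - [[0,0.11,-0.6],[0.17,0,0]]
    - [[0,0.11,-0.68],[0.17,0,0]]
    - [[0,0.11,-0.7],[0.17,0,0]]
    - [[0,0.11,-0.7],[0.17,0,0]]

```text
clock: 27.45
tcp_pos: [0.5232, -0.1153, 0.2584]
orientation: [-2.091, -2.068, 0.276]
contact_force: [0.2, -0.3, -3.3]
grip_width: 0.0247
gripper_force: 99.4
```

```bash
python3 - <<'E'
from h import *
o=r.get_obs(); print({k:o[k] for k in ('clock','tcp_pos','orientation','contact_force','joints')})
p,P=grab('side','s9.png');c=p[130:260,240:400,::-1]; print(pot('side',P))
p2,P2=grab('top','t9.png');c2=p2[190:300,270:350,::-1]; print(pot('top',P2))
cv2.imwrite('pics/c9.png',cv2.hconcat([cv2.resize(c,(480,400)),cv2.resize(c2,(300,400))]))
E
```

```text
{'clock': 27.45, 'tcp_pos': array([ 0.52320753, -0.11531505,  0.2584352 ]), 'orientation': array([-2.09075481, -2.0683328 ,  0.27649477]), 'contact_force': array([ 0.17116609, -0.25349187, -3.34048765]), 'joints': array([ 0.36380575,  0.40679307, -0.36312701,  1.68857173,  0.14514581,
        1.34027423, -0.05400619])}
('side', 614, array([0.539 , 0.1112]), np.float64(0.0634))
('top', 639, array([0.5411, 0.1075]), np.float64(0.0637))
```

View pics/c9.png

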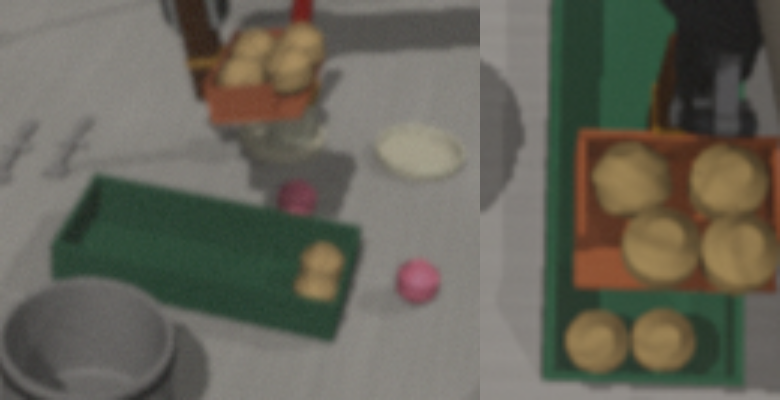

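```bash
cat > plan.py <<'E'
from h import *
G=np.array([.05,0,.0776])
def pose(yaw,th,lip):
    Sc=R.from_euler('z',yaw,degrees=True)*R.from_euler('y',-th,degrees=True)
    return np.array(lip)+Sc.apply(G+[.035,0,0]), Sc*R.from_rotvec([np.pi,0,0])*R.from_euler('z',-90,degrees=True)
def lipnow():
    o=r.get_obs(); Sc=R.from_rotvec(o['orientation'])*(R.from_rotvec([np.pi,0,0])*R.from_euler('z',-90,degrees=True)).inv()
    return np.array(o['tcp_pos'])-Sc.apply(G+[.035,0,0]), Sc.as_euler('ZYX',degrees=True)
def show(*ps):
    for (x,M) in ps:
        s,t=rel(x,M.as_rotvec()); print('TCP',x.round(3),'cmd',s,t.round(3))
E
python3 - <<'E'
from plan import *
import kin; from kin import *
np.set_printoptions(precision=2,suppress=True)
print(lipnow())
kin.D+=[([.36380575,.40679307,-.36312701,1.68857173,.14514581,1.34027423,-.05400619],[.52320753,-.11531505,.2584352],[-2.09075481,-2.0683328,.27649477]),
 ([-.35210798,.64350849,-.4554408,1.7675465,.37126392,.81526629,-.92437303],[.52653357,.34788102,.08061402],[2.15167424,2.28869761,.0019])]
b=fit();p,s=b[1],b[2]; print(b,np.abs(res(p,s)).reshape(-1,6).max(0))
c=r.get_obs()['joints']
for yaw in (60,90,120):
  q=c
  for th in (-15,15,40,60,70):
    x,M=pose(yaw,th,np.array([.540,.110,.135 if th<50 else .115])+R.from_euler('z',yaw,degrees=True).apply([.02,0,0]))
    f=least_squares(lambda k:np.r_[(fk(k,p,s)[0]-x)*5,(fk(k,p,s)[1].inv()*M).as_rotvec(),.01*(k-q)],np.clip(q,lo+.01,hi-.01),bounds=(lo,hi)); e=np.abs(f.fun[:6]).max(); q=f.x
    print(yaw,th,q,e.round(3))
E
```

```text
(array([ 0.42, -0.11,  0.2 ]), array([-0.61, 15.37, -0.01]))
(np.float64(0.00396877562248538), array([ 0.31,  0.54,  0.48,  0.32, -0.1 ,  1.47]), (-1, -1, -1, -1)) [0.04 0.03 0.03 0.   0.03 0.  ]
60 -15 [-0.16  0.66 -0.56  1.53  0.47  1.31  0.2 ] 0.0
60 15 [ 0.31  0.4  -0.78  1.88  0.14  0.78  0.56] 0.0
60 40 [ 1.03  0.6  -1.37  2.13  0.04  0.44  0.85] 0.0
60 60 [ 1.24  0.96 -1.41  2.27 -0.2   0.24  1.39] 0.0
60 70 [ 1.33  1.2  -1.41  2.3  -0.19  0.22  1.56] 0.0
90 -15 [-0.13  0.56 -0.69  1.74  0.6   1.2   0.51] 0.0
90 15 [ 0.5   0.5  -1.06  1.88  0.24  0.91  0.95] 0.0
90 40 [ 0.93  0.78 -1.34  1.94  0.09  0.85  1.25] 0.0
90 60 [ 1.08  1.12 -1.38  1.94  0.04  0.85  1.46] 0.0
90 70 [ 1.13  1.28 -1.38  1.92  0.01  0.9   1.54] 0.0
120 -15 [-0.    0.44 -0.85  1.98  0.69  1.04  0.86] 0.0
120 15 [ 0.58  0.6  -1.22  1.88  0.34  1.08  1.35] 0.0
120 40 [ 0.76  0.89 -1.3   1.74  0.17  1.24  1.57] 0.0
120 60 [ 0.81  1.15 -1.28  1.62  0.07  1.38  1.69] 0.0
120 70 [ 0.82  1.27 -1.27  1.55  0.02  1.46  1.73] 0.0
```

```bash
python3 - <<'E'
from plan import *
x0=np.array(r.get_obs()['tcp_pos']); xf,_=pose(90,-15,[.540,.135,.19])
for yaw in (15,30,45,60,75,90):
    f=(yaw)/90; x=x0+(xf-x0)*f; show((x,pose(yaw,-15,[0,0,0])[1]))
E
```

```text
TCP [ 0.526 -0.057  0.254] cmd [0.235 0.011 0.006] [-0.004 -0.045 -0.167]
TCP [0.528 0.002 0.252] cmd [0.47  0.022 0.013] [-0.004 -0.089 -0.328]
TCP [0.531 0.061 0.25 ] cmd [0.705 0.034 0.019] [-0.004 -0.133 -0.489]
TCP [0.534 0.12  0.248] cmd [0.94  0.045 0.026] [-0.004 -0.176 -0.65 ]
TCP [0.537 0.178 0.245] cmd [1.175 0.056 0.032] [-0.004 -0.22  -0.811]
TCP [0.54  0.237 0.243] cmd [1.411 0.067 0.039] [-0.003 -0.264 -0.972]
```

>>> servo_tool:
  commands:
    - [[0.04,0,0],[0,-0.01,-0.03]]
    - [[0.11,0.005,0],[0,-0.02,-0.08]]
    - [[0.2,0.01,0],[0,-0.038,-0.14]]
    - [[0.3,0.014,0],[0,-0.057,-0.21]]
    - [[0.4,0.019,0],[0,-0.076,-0.28]]
    - [[0.5,0.024,0],[0,-0.095,-0.35]]
    - [[0.6,0.029,0],[0,-0.113,-0.417]]
    - [[0.7,0.034,0],[0,-0.132,-0.486]]
    - [[0.8,0.038,0],[0,-0.15,-0.554]]
    - [[0.88,0.042,0],[0,-0.165,-0.609]]
    - [[0.94,0.045,0],[0,-0.176,-0.65]]
    - [[0.94,0.045,0],[0,-0.176,-0.65]]
    - [[0.94,0.045,0],[0,-0.176,-0.65]]

```text
clock: 28.85
tcp_pos: [0.5367, 0.1192, 0.2541]
orientation: [-0.788, -2.941, 0.394]
contact_force: [-0.8, -1.0, -3.1]
grip_width: 0.0249
gripper_force: 99.1
```

```bash
python3 - <<'E'
from plan import *
o=r.get_obs(); print({k:o[k] for k in ('clock','tcp_pos','contact_force','joints')},lipnow())
p,P=grab('side','s10.png'); print(pot('side',P,(.54,.11)))
p,P=grab('top','t10.png'); print(pot('top',P,(.54,.11)))
for yaw,l in ((75,[.54,.135,.19]),(90,[.54,.135,.19]),(90,[.54,.135,.15])): show(pose(yaw,-15,l))
E
```

```text
{'clock': 28.85, 'tcp_pos': array([0.53672357, 0.11919263, 0.25409467]), 'contact_force': array([-0.79575647, -0.97047486, -3.10840164]), 'joints': array([ 0.05542673,  0.44661914, -0.63200244,  1.6958849 ,  0.38987392,
        1.34523809,  0.3481289 ])} (array([0.48533113, 0.03055241, 0.20166864]), array([60.01139431, 15.29672865,  0.15315087]))
('side', 619, array([0.539 , 0.1111]), np.float64(0.0635))
('top', 137, array([0.5486, 0.1051]), np.float64(0.0568))
TCP [0.566 0.234 0.243] cmd [ 0.131  0.455 -0.077] [-0.003 -0.045 -0.162]
TCP [0.54  0.237 0.243] cmd [ 0.23   0.415 -0.066] [-0.003 -0.089 -0.323]
TCP [0.54  0.237 0.203] cmd [0.229 0.458 0.088] [-0.003 -0.089 -0.323]
```

>>> servo_tool:
  commands:
    - [[0.03,0.06,-0.01],[0,-0.01,-0.04]]
    - [[0.07,0.13,-0.02],[0,-0.025,-0.1]]
    - [[0.11,0.2,-0.03],[0,-0.042,-0.155]]
    - [[0.15,0.27,-0.043],[0,-0.058,-0.21]]
    - [[0.19,0.34,-0.055],[0,-0.074,-0.267]]
    - [[0.22,0.4,-0.064],[0,-0.085,-0.31]]
    - [[0.23,0.415,-0.066],[0,-0.089,-0.323]]
    - [[0.23,0.43,-0.01],[0,-0.089,-0.323]]
    - [[0.23,0.45,0.06],[0,-0.089,-0.323]]
    - [[0.23,0.453,0.07],[0,-0.089,-0.323]]
    - [[0.23,0.453,0.07],[0,-0.089,-0.323]]

```text
clock: 30.05
tcp_pos: [0.5391, 0.2374, 0.2065]
orientation: [0.002, -3.111, 0.418]
contact_force: [-0.4, 0.5, -3.5]
grip_width: 0.0249
gripper_force: 98.9
```

```bash
python3 - <<'E'
from plan import *
o=r.get_obs(); print({k:o[k] for k in ('clock','tcp_pos','contact_force','joints')},lipnow())
p,P=grab('side','s10.png'); print(pot('side',P,(.54,.11)))
for th,z in ((0,.14),(15,.13),(30,.12),(45,.115),(60,.11),(70,.11)): show(pose(90,th,[.54,.135,z]))
E
```

```text
{'clock': 30.05, 'tcp_pos': array([0.5391293 , 0.23743873, 0.20651062]), 'contact_force': array([-0.40426418,  0.50264467, -3.53441232]), 'joints': array([-0.11030389,  0.55497953, -0.72627606,  1.69112231,  0.56807109,
        1.28175798,  0.54094381])} (array([0.53907952, 0.13497251, 0.15409467]), array([90.09586407, 15.30234336,  0.16334166]))
('side', 294, array([0.5391, 0.1112]), np.float64(0.0637))
TCP [0.54  0.22  0.218] cmd [-0.002 -0.081 -0.02 ] [-0.169 -0.001  0.001]
TCP [0.54  0.197 0.227] cmd [-0.002 -0.179 -0.032] [-0.336 -0.001  0.001]
TCP [0.54 0.17 0.23] cmd [-0.002 -0.287 -0.014] [-0.503 -0.001  0.001]
TCP [0.54 0.14 0.23] cmd [-0.001 -0.402  0.016] [-0.669 -0.001  0.001]
TCP [0.54  0.11  0.222] cmd [-0.001 -0.509  0.077] [-0.836 -0.001  0.001]
TCP [0.54  0.091 0.216] cmd [-0.001 -0.577  0.12 ] [-0.947 -0.001  0.   ]
```

>>> servo_tool:
  commands:
    - [[0,-0.027,-0.007],[-0.056,0,0]]
    - [[0,-0.054,-0.014],[-0.112,0,0]]
    - [[0,-0.081,-0.02],[-0.168,0,0]]
    - [[0,-0.114,-0.025],[-0.224,0,0]]
    - [[0,-0.147,-0.03],[-0.28,0,0]]
    - [[0,-0.179,-0.032],[-0.336,0,0]]
    - [[0,-0.215,-0.028],[-0.39,0,0]]
    - [[0,-0.251,-0.022],[-0.447,0,0]]
    - [[0,-0.287,-0.014],[-0.503,0,0]]
    - [[0,-0.287,-0.014],[-0.503,0,0]]
    - [[0,-0.287,-0.014],[-0.503,0,0]]

```text
clock: 31.2
tcp_pos: [0.5401, 0.1698, 0.2305]
orientation: [0.001, -3.034, -0.813]
contact_force: [0.0, 0.6, -1.5]
grip_width: 0.0243
gripper_force: 99.5
```

```bash
python3 - <<'E'
from plan import *
o=r.get_obs(); print({k:o[k] for k in ('clock','tcp_pos','contact_force','joints')},lipnow())
for th,z in ((45,.115),(60,.11),(70,.11)): show(pose(90,th,[.54,.135,z]))
E
```

```text
{'clock': 31.2, 'tcp_pos': array([0.54007065, 0.16977019, 0.23045217]), 'contact_force': array([ 0.00505403,  0.58475443, -1.54665932]), 'joints': array([ 0.69544938,  0.57002119, -1.11205105,  1.88601825,  0.00934668,
        0.80981915,  1.264441  ])} (array([0.54004905, 0.13498424, 0.12074028]), array([ 9.00271669e+01, -3.00136962e+01,  2.81320664e-02]))
TCP [0.54 0.14 0.23] cmd [ 0.    -0.103 -0.057] [-0.167 -0.     0.   ]
TCP [0.54  0.11  0.222] cmd [ 0.    -0.222 -0.091] [-0.333 -0.001  0.   ]
TCP [0.54  0.091 0.216] cmd [ 0.    -0.3   -0.109] [-0.444 -0.001  0.   ]
```

Force suggests the blocks have largely gone; tilt on to finish.

>>> servo_tool:
  commands:
    - [[0,-0.034,-0.02],[-0.056,0,0]]
    - [[0,-0.07,-0.04],[-0.112,0,0]]
    - [[0,-0.103,-0.057],[-0.167,0,0]]
    - [[0,-0.143,-0.069],[-0.222,0,0]]
    - [[0,-0.183,-0.08],[-0.278,0,0]]
    - [[0,-0.222,-0.091],[-0.333,0,0]]
    - [[0,-0.222,-0.091],[-0.333,0,0]]
    - [[0,-0.222,-0.091],[-0.333,0,0]]
    - [[0,-0.222,-0.091],[-0.333,0,0]]

```text
clock: 32.1
tcp_pos: [0.5396, 0.1135, 0.2237]
orientation: [0.01, -2.721, -1.567]
contact_force: [0.2, 0.2, -1.7]
grip_width: 0.0252
gripper_force: 99.7
```

```bash
python3 - <<'E'
from plan import *
o=r.get_obs(); print({k:o[k] for k in ('clock','tcp_pos','contact_force','joints')},lipnow())
p,P=grab('side','s11.png'); print(pot('side',P,(.54,.11)))
p2,_=grab('top','t11.png')
cv2.imwrite('pics/c11.png',cv2.hconcat([cv2.resize(p[170:330,170:350,::-1],(400,400)),cv2.resize(p2[140:300,150:310,::-1],(400,400))]))
show(pose(90,30,[.54,.135,.17]),pose(90,0,[.54,.1,.2]))
E
```

```text
{'clock': 32.1, 'tcp_pos': array([0.53960232, 0.11350654, 0.22365351]), 'contact_force': array([ 0.16320939,  0.23201602, -1.68892613]), 'joints': array([ 1.04524884,  0.98070511, -1.30232612,  1.9063714 , -0.15905789,
        0.81114289,  1.64630538])} (array([0.53967514, 0.13799159, 0.11119357]), array([ 90.56399518, -59.88795646,  -0.23171493]))
('side', 414, array([0.539 , 0.1112]), np.float64(0.0634))
TCP [0.54 0.17 0.28] cmd [-0.004  0.308  0.083] [ 0.332 -0.002  0.004]
TCP [0.54  0.185 0.278] cmd [-0.004  0.332  0.14 ] [ 0.665 -0.001  0.004]
```

View pics/c11.png

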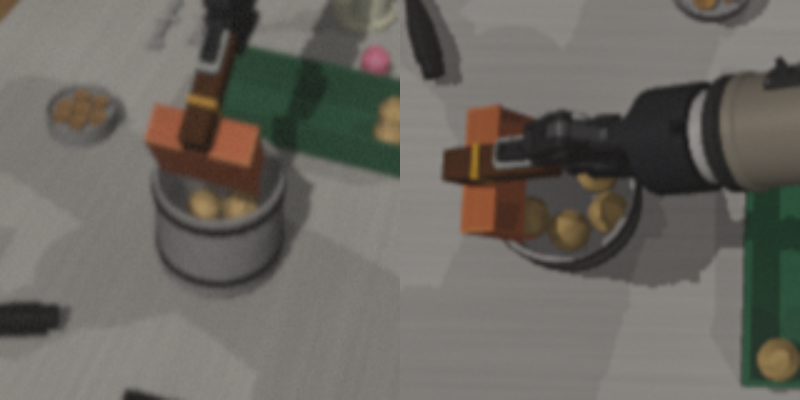

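>>> servo_tool:
  commands:
    - [[0,0.06,0.01],[0.05,0,0]]
    - [[0,0.13,0.03],[0.12,0,0]]
    - [[0,0.19,0.05],[0.2,0,0]]
    - [[0,0.25,0.067],[0.27,0,0]]
    - [[0,0.308,0.083],[0.332,0,0]]
    - [[0,0.314,0.097],[0.41,0,0]]
    - [[0,0.32,0.11],[0.49,0,0]]
    - [[0,0.326,0.125],[0.57,0,0]]
    - [[0,0.332,0.14],[0.665,0,0]]
    - [[0,0.332,0.14],[0.665,0,0]]
    - [[0,0.332,0.14],[0.665,0,0]]

```text
clock: 33.3
tcp_pos: [0.538, 0.187, 0.278]
orientation: [-0.015, 3.14, 0.007]
contact_force: [-0.1, -0.7, -1.9]
grip_width: 0.025
gripper_force: 99.7
```

```bash
python3 - <<'E'
from plan import *
o=r.get_obs(); print({k:o[k] for k in ('clock','tcp_pos','contact_force','joints')},lipnow())
x0=np.array(o['tcp_pos']); xf=np.array([.600,-.115,.26])
for f in (.25,.5,.75,1):
    show((x0+(xf-x0)*f,pose(90-90.6*f,0,[0,0,0])[1]))
E
```

```text
{'clock': 33.3, 'tcp_pos': array([0.53795393, 0.18700079, 0.27795893]), 'contact_force': array([-0.1105537 , -0.73310442, -1.92249827]), 'joints': array([ 0.25669327,  0.41255883, -0.90379705,  1.7378594 ,  0.34806045,
        1.15830605,  0.83317941])} (array([0.53890894, 0.10235282, 0.19998092]), array([90.5521922 , -0.2554064 , -0.10276056]))
TCP [0.553 0.112 0.273] cmd [-0.059 -0.303  0.017] [0.003 0.001 0.258]
TCP [0.569 0.036 0.269] cmd [-0.118 -0.605  0.033] [ 0.003 -0.     0.509]
TCP [ 0.584 -0.039  0.264] cmd [-0.177 -0.908  0.05 ] [ 0.003 -0.001  0.761]
TCP [ 0.6   -0.115  0.26 ] cmd [-0.236 -1.211  0.067] [ 3.000e-03 -1.000e-03  1.013e+00]
```

>>> servo_tool:
  commands:
    - [[-0.02,-0.1,0],[0,0,0.08]]
    - [[-0.04,-0.22,0],[0,0,0.17]]
    - [[-0.065,-0.34,0],[0,0,0.26]]
    - [[-0.09,-0.46,0],[0,0,0.35]]
    - [[-0.11,-0.58,0],[0,0,0.44]]
    - [[-0.135,-0.7,0],[0,0,0.53]]
    - [[-0.16,-0.82,0],[0,0,0.62]]
    - [[-0.18,-0.92,0],[0,0,0.71]]
    - [[-0.18,-1,0],[0,0,0.8]]
    - [[-0.18,-1,0],[0,0,0.89]]
    - [[-0.18,-1,0],[0,0,0.98]]
    - [[-0.18,-1,0],[0,0,1]]
    - [[-0.18,-1,0],[0,0,1]]

```text
clock: 34.6
tcp_pos: [0.5848, -0.0675, 0.2758]
orientation: [-2.216, -2.224, -0.004]
contact_force: [-0.2, -0.3, -1.4]
grip_width: 0.0244
gripper_force: 99.8
```

```bash
python3 - <<'E'
from plan import *
o=r.get_obs(); print({k:o[k] for k in ('clock','tcp_pos','contact_force','joints')},lipnow())
p,P=grab('top','t12.png'); I=p.astype(int)
m=(I[...,0]>I[...,2]+35)&(P[...,2]>.03)&(P[...,2]<.055)&(P[...,0]<.62)&(P[...,0]>.37)&(abs(P[...,1]+.115)<.055)
n,l,st,ce=cv2.connectedComponentsWithStats(m.astype(np.uint8))
for i in range(1,n):
    if st[i,4]>20: print(st[i,4],np.nanmean(P[l==i],0))
show(pose(-.6,0,[.516,-.1145,.065]))
E
```

```text
{'clock': 34.6, 'tcp_pos': array([ 0.58484893, -0.06754244,  0.27580208]), 'contact_force': array([-0.18946238, -0.30999837, -1.42812464]), 'joints': array([ 0.41145095,  0.3587491 , -0.51175754,  1.7112606 ,  0.18792835,
        1.12116316, -0.15154356])} (array([ 0.49984207, -0.06755846,  0.19820961]), array([0.20649921, 0.00470487, 0.21437834]))
198 [ 0.39882488 -0.1247596   0.03884337]
205 [ 0.39758572 -0.08652012  0.03891919]
TCP [ 0.601 -0.115  0.143] cmd [-0.195  0.063  0.532] [-0.    -0.002  0.01 ]
```

>>> servo_tool:
  commands:
    - [[-0.1,-0.08,0],[0,0,0.008]]
    - [[-0.19,-0.16,0.05],[0,0,0.008]]
    - [[-0.19,-0.16,0.15],[0,0,0.008]]
    - [[-0.19,-0.16,0.28],[0,0,0.008]]
    - [[-0.19,-0.16,0.42],[0,0,0.008]]
    - [[-0.19,-0.16,0.5],[0,0,0.008]]
    - [[-0.19,-0.16,0.5],[0,0,0.008]]
    - [[-0.19,-0.16,0.5],[0,0,0.008]]

```text
clock: 35.45
tcp_pos: [0.5456, -0.1139, 0.151]
orientation: [-2.229, -2.21, -0.004]
contact_force: [0.1, -0.1, -1.4]
grip_width: 0.0251
gripper_force: 99.6
```

```bash
python3 - <<'E'
from plan import *
print(lipnow(),r.get_obs()['tcp_pos'])
show(pose(-.6,0,[.460,-.1145,.012]),pose(-.6,0,[.460,-.1145,.005]))
E
```

```text
(array([ 0.46062142, -0.11283803,  0.07338929]), array([-0.48683942,  0.00960757,  0.23140541])) [ 0.5456287  -0.11387377  0.1509744 ]
TCP [ 0.545 -0.115  0.09 ] cmd [-0.007 -0.002  0.245] [-0.    -0.003  0.001]
TCP [ 0.545 -0.115  0.083] cmd [-0.007 -0.002  0.273] [-0.    -0.003  0.001]
```

>>> servo_tool:
  commands:
    - [[-0.007,0,0.06],[0,0,0.001]]
    - [[-0.007,0,0.13],[0,0,0.001]]
    - [[-0.007,0,0.19],[0,0,0.001]]
    - [[-0.007,0,0.235],[0,0,0.001]]
    - [[-0.007,0,0.255],[0,0,0.001]]
    - [[-0.007,0,0.268],[0,0,0.001]]
    - [[-0.007,0,0.274],[0,0,0.001]]
    - [[-0.007,0,0.274],[0,0,0.001]]

```text
clock: 36.25
tcp_pos: [0.5453, -0.1153, 0.0836]
orientation: [-2.232, -2.207, -0.002]
contact_force: [-5.2, 1.6, 10.9]
grip_width: 0.0247
gripper_force: 101.5
```

>>> servo_tool:
  commands:
    - [[0,-0.03,-0.002],[0,0,0]]
    - [[0,-0.06,-0.002],[0,0,0]]
    - [[0,-0.09,-0.002],[0,0,0]]
    - [[0,-0.12,-0.002],[0,0,0]]
    - [[0,-0.15,-0.002],[0,0,0]]
    - [[0,-0.18,-0.002],[0,0,0]]
    - [[0,-0.2,-0.002],[0,0,0]]
    - [[0,-0.22,-0.002],[0,0,0]]
    - [[0,-0.24,-0.002],[0,0,0]]
    - [[0,-0.26,-0.002],[0,0,0]]
    - [[0,-0.28,-0.002],[0,0,0]]
    - [[0,-0.295,-0.002],[0,0,0]]
    - [[0,-0.295,-0.002],[0,0,0]]

```text
clock: 37.55
tcp_pos: [0.472, -0.1146, 0.0836]
orientation: [-2.233, -2.208, -0.005]
contact_force: [1.1, 1.2, 10.4]
grip_width: 0.0248
gripper_force: 101.4
```

```bash
python3 - <<'E'
from h import *
p,P=grab('side','s13.png');c=p[190:250,260:380,::-1]
p2,P2=grab('top','t13.png');c2=p2[190:300,270:350,::-1]
cv2.imwrite('pics/c13.png',cv2.hconcat([cv2.resize(c,(480,400)),cv2.resize(c2,(300,400))]))
E
```

```text
(no output)
```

View pics/c13.png

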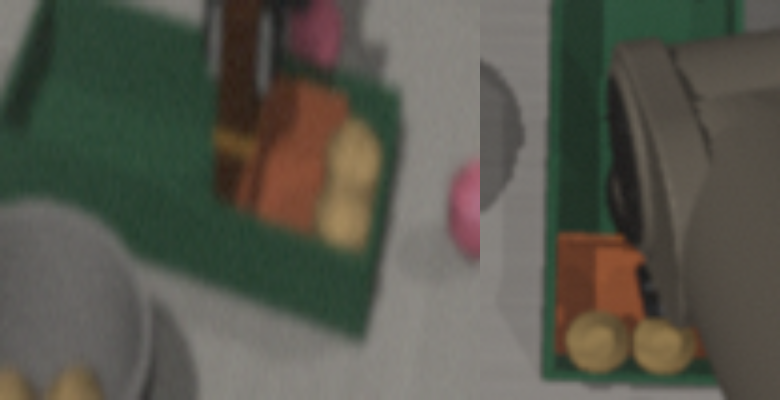

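>>> servo_tool:
  commands:
    - [[0,-0.012,0],[0,0,0]]
    - [[0,-0.022,0],[0,0,0]]
    - [[0,-0.022,0],[0,0,0]]
    - [[0,-0.01,-0.002],[0.02,0,0]]
    - [[0,0.005,-0.007],[0.05,0,0]]
    - [[0,0.022,-0.012],[0.08,0,0]]
    - [[0,0.038,-0.018],[0.11,0,0]]
    - [[0,0.054,-0.024],[0.14,0,0]]
    - [[0,0.07,-0.03],[0.17,0,0]]
    - [[0,0.08,-0.04],[0.19,0,0]]
    - [[0,0.08,-0.05],[0.19,0,0]]
    - [[0,0.08,-0.1],[0.19,0,0]]
    - [[0,0.09,-0.16],[0.19,0,0]]
    - [[0,0.1,-0.24],[0.18,0,0]]
    - [[0,0.1,-0.34],[0.17,0,0]]
    - [[0,0.1,-0.45],[0.17,0,0]]
    - [[0,0.1,-0.56],[0.17,0,0]]
    - [[0,0.1,-0.66],[0.17,0,0]]
    - [[0,0.1,-0.7],[0.17,0,0]]
    - [[0,0.1,-0.7],[0.17,0,0]]

```text
clock: 39.65
tcp_pos: [0.4971, -0.1156, 0.2594]
orientation: [-2.091, -2.067, 0.271]
contact_force: [0.8, 0.4, -3.4]
grip_width: 0.0249
gripper_force: 100.0
```

```bash
python3 - <<'E'
from plan import *
o=r.get_obs(); print({k:o[k] for k in ('clock','tcp_pos','contact_force','joints')},lipnow())
p,P=grab('side','s14.png'); print(pot('side',P,(.54,.11)));c=p[130:330,200:400,::-1]
p2,P2=grab('top','t14.png'); print(pot('top',P2,(.54,.11)));c2=p2[150:300,200:350,::-1]
cv2.imwrite('pics/c14.png',cv2.hconcat([cv2.resize(c,(400,400)),cv2.resize(c2,(400,400))]))
x0=np.array(o['tcp_pos']); xf,_=pose(90,-15,[.540,.135,.19])
for yaw in (15,30,45,60,75,90):
    f=(yaw)/90; x=x0+(xf-x0)*f; show((x,pose(yaw,-15,[0,0,0])[1]))
E
```

```text
{'clock': 39.65, 'tcp_pos': array([ 0.49712958, -0.11555279,  0.25941344]), 'contact_force': array([ 0.78569451,  0.43241568, -3.35748904]), 'joints': array([ 0.45823345,  0.37750461, -0.46593983,  1.74339824,  0.16548949,
        1.3281501 , -0.07406225])} (array([ 0.3948518 , -0.11424342,  0.20664695]), array([-0.62015944, 15.10618928,  0.14935249]))
('side', 614, array([0.5391, 0.1111]), np.float64(0.0635))
('top', 640, array([0.5411, 0.1075]), np.float64(0.0637))
TCP [ 0.504 -0.057  0.257] cmd [ 0.235  0.03  -0.006] [-0.004 -0.048 -0.167]
TCP [0.511 0.002 0.254] cmd [ 0.471  0.058 -0.002] [-0.003 -0.091 -0.328]
TCP [0.519 0.061 0.251] cmd [0.706 0.086 0.003] [-0.003 -0.135 -0.489]
TCP [0.526 0.12  0.248] cmd [0.942 0.114 0.007] [-0.002 -0.178 -0.65 ]
TCP [0.533 0.178 0.246] cmd [1.177 0.142 0.012] [-0.002 -0.222 -0.811]
TCP [0.54  0.237 0.243] cmd [1.413 0.17  0.016] [-0.001 -0.265 -0.972]
```

View pics/c14.png

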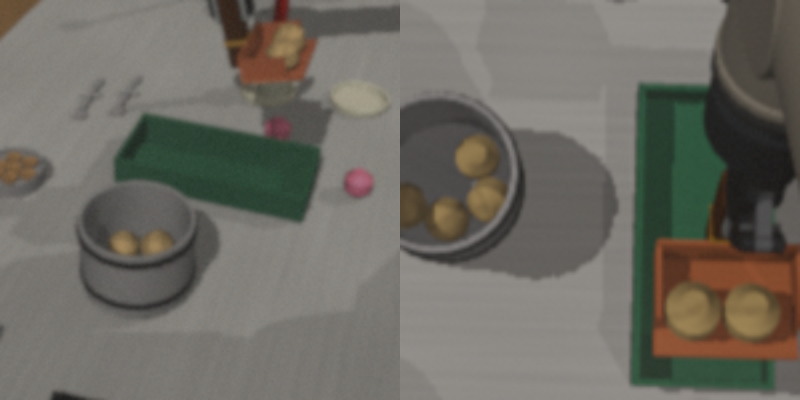

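>>> servo_tool:
  commands:
    - [[0.03,0.004,0],[0,-0.006,-0.02]]
    - [[0.08,0.01,0],[0,-0.016,-0.056]]
    - [[0.16,0.02,0],[0,-0.032,-0.114]]
    - [[0.25,0.031,0],[0,-0.05,-0.177]]
    - [[0.34,0.042,0],[0,-0.066,-0.239]]
    - [[0.43,0.053,0],[0,-0.083,-0.3]]
    - [[0.52,0.064,0],[0,-0.1,-0.362]]
    - [[0.61,0.074,0.002],[0,-0.117,-0.423]]
    - [[0.7,0.085,0.003],[0,-0.134,-0.485]]
    - [[0.79,0.096,0.004],[0,-0.15,-0.546]]
    - [[0.87,0.105,0.006],[0,-0.165,-0.6]]
    - [[0.92,0.112,0.007],[0,-0.174,-0.635]]
    - [[0.942,0.114,0.007],[0,-0.178,-0.65]]
    - [[0.942,0.114,0.007],[0,-0.178,-0.65]]

```text
clock: 41.15
tcp_pos: [0.526, 0.1206, 0.2488]
orientation: [-0.785, -2.943, 0.39]
contact_force: [0.4, -0.4, -1.4]
grip_width: 0.0252
gripper_force: 99.9
```

```bash
python3 - <<'E'
from plan import *
o=r.get_obs(); print({k:o[k] for k in ('clock','tcp_pos','contact_force')},lipnow())
p,P=grab('side','s10.png'); print(pot('side',P,(.54,.11)))
for yaw,l in ((75,[.54,.135,.19]),(90,[.54,.135,.19]),(90,[.54,.135,.155])): show(pose(yaw,-15,l))
E
```

```text
{'clock': 41.15, 'tcp_pos': array([0.52596579, 0.12055072, 0.24881033]), 'contact_force': array([ 0.40516114, -0.44892358, -1.39530677])} (array([0.47485008, 0.03190303, 0.19612702]), array([60.15238578, 15.15275505,  0.15934507]))
('side', 628, array([0.539 , 0.1111]), np.float64(0.0635))
TCP [0.566 0.234 0.243] cmd [ 0.09   0.466 -0.102] [-0.002 -0.045 -0.161]
TCP [0.54  0.237 0.243] cmd [ 0.188  0.427 -0.091] [-0.002 -0.088 -0.322]
TCP [0.54  0.237 0.208] cmd [0.188 0.463 0.044] [-0.002 -0.088 -0.322]
```

```bash
python3 - <<'E'
from plan import *
for n in ('side','top'):
    p,P=grab(n,n+'15.png'); I=p.astype(int)
    w=(I[...,0]>I[...,2]+25)&(I[...,1]>I[...,2]+15)&(I[...,1]>.72*I[...,0])
    k,l,st,ce=cv2.connectedComponentsWithStats(w.astype(np.uint8))
    for i in range(1,k):
        if st[i,4]>25: print(n,st[i,4],ce[i].round(),np.nanmean(P[l==i],0).round(3))
E
```

```text
side 6144 [314.  51.] [ 0.98  -2.074 -0.1  ]
side 8531 [181.  94.] [ 1.437 -1.018 -0.095]
side 81 [513. 112.] [-0.398 -2.077 -0.357]
side 198 [416. 115.] [ 0.252 -0.84   0.036]
side 134 [337. 159.] [ 0.473 -0.349  0.062]
side 466 [293. 197.] [0.491 0.092 0.21 ]
side 260 [206. 213.] [ 0.765 -0.016  0.02 ]
side 299 [270. 251.] [0.545 0.087 0.036]
side 157 [ 43. 347.] [0.881 0.445 0.005]
top 4358 [520.  34.] [ 1.374 -0.97  -0.451]
top 465 [274. 130.] [ 0.768 -0.019  0.022]
top 217 [229. 217.] [0.513 0.061 0.232]
top 337 [422. 251.] [ 0.474 -0.355  0.067]
```

Blocks still in the scoop (z ≈ 0.21). Continue.

>>> servo_tool:
  commands:
    - [[0.02,0.04,-0.008],[0,-0.008,-0.03]]
    - [[0.05,0.11,-0.024],[0,-0.023,-0.083]]
    - [[0.08,0.18,-0.038],[0,-0.037,-0.136]]
    - [[0.11,0.25,-0.053],[0,-0.052,-0.19]]
    - [[0.14,0.32,-0.068],[0,-0.066,-0.24]]
    - [[0.17,0.38,-0.082],[0,-0.08,-0.29]]
    - [[0.188,0.427,-0.091],[0,-0.088,-0.322]]
    - [[0.188,0.44,-0.04],[0,-0.088,-0.322]]
    - [[0.188,0.455,0.015],[0,-0.088,-0.322]]
    - [[0.188,0.463,0.044],[0,-0.088,-0.322]]
    - [[0.188,0.463,0.044],[0,-0.088,-0.322]]
    - [[0.188,0.463,0.044],[0,-0.088,-0.322]]

```text
clock: 42.5
tcp_pos: [0.5401, 0.2367, 0.2081]
orientation: [-0.001, -3.113, 0.414]
contact_force: [0.7, 0.6, -3.0]
grip_width: 0.0248
gripper_force: 99.7
```

```bash
python3 - <<'E'
from plan import *
o=r.get_obs(); print({k:o[k] for k in ('clock','tcp_pos','contact_force','joints')},lipnow())
for th,z in ((0,.145),(15,.135),(30,.125),(45,.12),(60,.118)): show(pose(90,th,[.54,.135,z]))
E
```

```text
{'clock': 42.5, 'tcp_pos': array([0.54011809, 0.23672677, 0.20809159]), 'contact_force': array([ 0.66912409,  0.60207732, -2.96406117]), 'joints': array([-0.05248539,  0.57958917, -0.81218418,  1.68667748,  0.61114955,
        1.30862655,  0.50808096])} (array([0.54002142, 0.13440926, 0.15538602]), array([8.99836557e+01, 1.51404327e+01, 4.98220090e-02]))
TCP [0.54  0.22  0.223] cmd [ 0.    -0.08  -0.039] [-0.168 -0.001 -0.   ]
TCP [0.54  0.197 0.232] cmd [ 0.    -0.178 -0.051] [-0.335 -0.001 -0.   ]
TCP [0.54  0.17  0.235] cmd [ 0.    -0.286 -0.033] [-0.502 -0.001 -0.   ]
TCP [0.54  0.14  0.235] cmd [ 0.    -0.401 -0.003] [-0.668 -0.    -0.   ]
TCP [0.54 0.11 0.23] cmd [ 0.    -0.511  0.046] [-0.835 -0.    -0.001]
```

>>> servo_tool:
  commands:
    - [[0,-0.027,-0.013],[-0.056,0,0]]
    - [[0,-0.054,-0.026],[-0.112,0,0]]
    - [[0,-0.08,-0.039],[-0.168,0,0]]
    - [[0,-0.113,-0.043],[-0.224,0,0]]
    - [[0,-0.146,-0.047],[-0.28,0,0]]
    - [[0,-0.178,-0.051],[-0.335,0,0]]
    - [[0,-0.214,-0.045],[-0.39,0,0]]
    - [[0,-0.25,-0.039],[-0.446,0,0]]
    - [[0,-0.286,-0.033],[-0.502,0,0]]
    - [[0,-0.286,-0.033],[-0.502,0,0]]
    - [[0,-0.286,-0.033],[-0.502,0,0]]
    - [[0,-0.324,-0.023],[-0.557,0,0]]
    - [[0,-0.362,-0.013],[-0.613,0,0]]
    - [[0,-0.401,-0.003],[-0.668,0,0]]
    - [[0,-0.437,0.013],[-0.724,0,0]]
    - [[0,-0.474,0.03],[-0.78,0,0]]
    - [[0,-0.511,0.046],[-0.835,0,0]]
    - [[0,-0.511,0.046],[-0.835,0,0]]
    - [[0,-0.511,0.046],[-0.835,0,0]]
    - [[0,-0.511,0.046],[-0.835,0,0]]

```text
clock: 44.5
tcp_pos: [0.5399, 0.1133, 0.232]
orientation: [0.007, -2.722, -1.568]
contact_force: [-0.5, 0.3, -2.3]
grip_width: 0.025
gripper_force: 100.0
```

```bash
python3 - <<'E'
from plan import *
o=r.get_obs(); print({k:o[k] for k in ('clock','tcp_pos','contact_force','joints')},lipnow())
p,P=grab('side','s16.png'); print(pot('side',P,(.54,.11)))
show(pose(90,30,[.54,.135,.17]),pose(90,0,[.54,.12,.2]))
E
```

```text
{'clock': 44.5, 'tcp_pos': array([0.53986456, 0.11325915, 0.23201527]), 'contact_force': array([-0.48269123,  0.31673315, -2.2729363 ]), 'joints': array([ 1.06868271,  1.0171938 , -1.36403022,  1.90251966, -0.07975868,
        0.81654766,  1.56159437])} (array([0.53998463, 0.13773359, 0.11955306]), array([ 90.43673856, -59.8826772 ,  -0.22639593]))
('side', 418, array([0.539 , 0.1112]), np.float64(0.0634))
TCP [0.54 0.17 0.28] cmd [-0.002  0.279  0.1  ] [ 0.332 -0.001  0.003]
TCP [0.54  0.205 0.278] cmd [-0.003  0.342  0.226] [ 0.665 -0.     0.003]
```

>>> servo_tool:
  commands:
    - [[0,0.05,0.01],[0.05,0,0]]
    - [[0,0.12,0.04],[0.12,0,0]]
    - [[0,0.18,0.06],[0.2,0,0]]
    - [[0,0.23,0.08],[0.27,0,0]]
    - [[0,0.279,0.1],[0.332,0,0]]
    - [[0,0.295,0.13],[0.41,0,0]]
    - [[0,0.31,0.16],[0.49,0,0]]
    - [[0,0.325,0.19],[0.57,0,0]]
    - [[0,0.342,0.226],[0.665,0,0]]
    - [[0,0.342,0.226],[0.665,0,0]]
    - [[0,0.342,0.226],[0.665,0,0]]

```text
clock: 45.65
tcp_pos: [0.5378, 0.2081, 0.2783]
orientation: [-0.016, 3.139, 0.006]
contact_force: [0.3, -0.9, -1.5]
grip_width: 0.0247
gripper_force: 100.0
```

```bash
python3 - <<'E'
from plan import *
o=r.get_obs(); print({k:o[k] for k in ('clock','tcp_pos','contact_force','joints')},lipnow())
xf=np.array([.5275,.349,.26]); x0=np.array(o['tcp_pos'])
for f in (.33,.67,1): show((x0+(xf-x0)*f,pose(90.4-86.9*f,0,[0,0,0])[1]))
E
```

```text
{'clock': 45.65, 'tcp_pos': array([0.53780236, 0.20812359, 0.27826337]), 'contact_force': array([ 0.31149505, -0.91187864, -1.48043448]), 'joints': array([ 0.24684834,  0.44249328, -0.95234447,  1.71996609,  0.38583809,
        1.17657212,  0.77063502])} (array([0.53884564, 0.12343239, 0.20033346]), array([90.56639899, -0.22296549, -0.15211793]))
TCP [0.534 0.255 0.272] cmd [0.012 0.186 0.025] [0.003 0.001 0.32 ]
TCP [0.531 0.303 0.266] cmd [0.024 0.378 0.05 ] [0.003 0.    0.649]
TCP [0.528 0.349 0.26 ] cmd [0.036 0.564 0.075] [ 0.003 -0.001  0.967]
```

>>> servo_tool:
  commands:
    - [[0.004,0.06,0],[0,0,0.08]]
    - [[0.008,0.12,0],[0,0,0.17]]
    - [[0.012,0.18,0],[0,0,0.26]]
    - [[0.016,0.24,0],[0,0,0.35]]
    - [[0.018,0.3,0],[0,0,0.44]]
    - [[0.02,0.36,0],[0,0,0.53]]
    - [[0.024,0.42,0],[0,0,0.62]]
    - [[0.028,0.48,0.02],[0,0,0.71]]
    - [[0.032,0.54,0.04],[0,0,0.8]]
    - [[0.036,0.564,0.075],[0,0,0.89]]
    - [[0.036,0.564,0.075],[0,0,0.967]]
    - [[0.036,0.564,0.075],[0,0,0.967]]
    - [[0.036,0.564,0.075],[0,0,0.967]]

```text
clock: 46.95
tcp_pos: [0.5312, 0.3431, 0.2587]
orientation: [-2.159, -2.28, -0.005]
contact_force: [-0.0, 0.3, -2.6]
grip_width: 0.025
gripper_force: 100.0
```

```bash
python3 - <<'E'
from plan import *
o=r.get_obs(); print({k:o[k] for k in ('clock','tcp_pos','contact_force','joints')},lipnow())
p,P=grab('side','s17.png'); print(pot('side',P,(.54,.11)))
p2,P2=grab('top','t17.png'); print(pot('top',P2,(.54,.11)))
for n,I,Q in (('side',p,P),('top',p2,P2)):
    q=Q[(I.max(-1)<45)&(Q[...,2]>.0005)&(Q[...,2]<.008)&(abs(Q[...,0]-.485)<.1)&(abs(Q[...,1]-.348)<.09)]; print(n,len(q),cv2.minAreaRect(q[:,:2].astype(np.float32)))
    C=I.astype(int); cop=(C[...,0]>C[...,2]+50)&(Q[...,2]>.16)&(Q[...,2]<.23)&(abs(Q[...,0]-.48)<.1)&(Q[...,1]>.25); q=Q[cop]; 
    if len(q): print(len(q),cv2.minAreaRect(q[:,:2].astype(np.float32)))
cv2.imwrite('pics/c17.png',cv2.hconcat([cv2.resize(p2[120:340,90:310,::-1],(400,400)),cv2.resize(p[140:340,180:380,::-1],(400,400))]))
show(pose(3.5,0,[.4425,.3435,.01]))
E
```

```text
{'clock': 46.95, 'tcp_pos': array([0.53118595, 0.34312819, 0.25871497]), 'contact_force': array([-0.00938076,  0.29543586, -2.62499275]), 'joints': array([-0.22677345,  0.46678705, -0.61013414,  1.62307769,  0.28532686,
        1.13977683, -0.85149038])} (array([0.44634844, 0.33876746, 0.1810597 ]), array([ 3.12748178, -0.03758951,  0.20252995]))
('side', 494, array([0.539 , 0.1111]), np.float64(0.0634))
('top', 634, array([0.5411, 0.1075]), np.float64(0.0637))
side 4695 ((0.48461663722991943, 0.3496316075325012), (0.15471205115318298, 0.13165952265262604), 3.6446657180786133)
2601 ((0.49496138095855713, 0.34447526931762695), (0.09690307080745697, 0.10197070240974426), 3.3352222442626953)
top 2501 ((0.48644694685935974, 0.34530431032180786), (0.1554424911737442, 0.13234664499759674), 3.265183687210083)
1385 ((0.4849635362625122, 0.34100809693336487), (0.07229151576757431, 0.09963390976190567), 3.077308416366577)
TCP [0.527 0.349 0.088] cmd [ 0.02  -0.015  0.684] [ 0.    -0.002 -0.005]
```

View pics/c17.png

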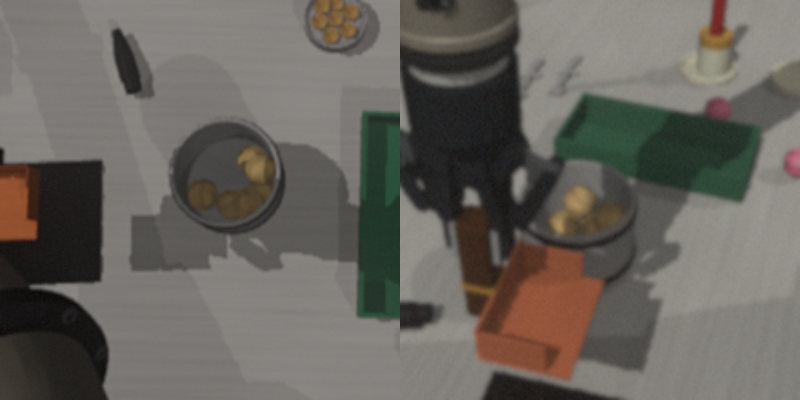

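>>> servo_tool:
  commands:
    - [[0.03,0,0.1],[0,0,-0.004]]
    - [[0.03,0,0.22],[0,0,-0.004]]
    - [[0.03,0,0.34],[0,0,-0.004]]
    - [[0.03,0,0.46],[0,0,-0.004]]
    - [[0.03,0,0.56],[0,0,-0.004]]
    - [[0.03,0,0.63],[0,0,-0.004]]
    - [[0.03,0,0.67],[0,0,-0.004]]
    - [[0.03,0,0.69],[0,0,-0.004]]
    - [[0.03,0,0.7],[0,0,-0.004]]
    - [[0.03,0,0.706],[0,0,-0.004]]
    - [[0.03,0,0.706],[0,0,-0.004]]

```text
clock: 48.15
tcp_pos: [0.5308, 0.3523, 0.0824]
orientation: [-2.153, -2.284, -0.005]
contact_force: [0.4, -0.1, -1.8]
grip_width: 0.0249
gripper_force: 100.1
```

>>> servo_tool:
  commands:
    - [[-0.006,0,0.003],[0,0,0]]
    - [[-0.006,0,0.006],[0,0,0]]
    - [[-0.006,0,0.008],[0,0,0]]
    - [[-0.006,0,0.008],[0,0,0]]

```text
clock: 48.55
tcp_pos: [0.5309, 0.3506, 0.0806]
orientation: [-2.154, -2.284, -0.004]
contact_force: [-1.1, -0.9, 5.3]
grip_width: 0.0249
gripper_force: 101.0
```

Contact; release and retreat.

>>> servo_tool:
  commands:
    - [[0,0,0],[0,0,0]]
    - [[0,0,0],[0,0,0]]
    - [[0,0,0],[0,0,0]]
    - [[0,0,0],[0,0,0]]
    - [[0,0,0],[0,0,0]]
    - [[0,0,0],[0,0,0]]
    - [[0,0,-0.05],[0,0,0]]
    - [[0,0,-0.15],[0,0,0]]
    - [[0,0,-0.3],[0,0,0]]
    - [[0,0,-0.45],[0,0,0]]
    - [[0,0,-0.6],[0,0,0]]
    - [[0,0,-0.8],[0,0,0]]
    - [[0,0,-0.8],[0,0,0]]
    - [[0,0,-0.8],[0,0,0]]
  claw: 0

```text
clock: 49.95
tcp_pos: [0.531, 0.3504, 0.2822]
orientation: [-2.154, -2.285, -0.01]
contact_force: [0.4, -0.2, -0.5]
grip_width: 0.0856
gripper_force: 0.0
```

```bash
python3 - <<'E'
from plan import *
o=r.get_obs(); print({k:o[k] for k in ('clock','tcp_pos','contact_force','grip_width')})
p,P=grab('side','s18.png'); print(pot('side',P,(.54,.11)))
p2,P2=grab('top','t18.png')
for n,I,Q in (('side',p,P),('top',p2,P2)):
    C=I.astype(int); b=(C[...,0]>C[...,2]+50)&(abs(Q[...,0]-.48)<.12)&(abs(Q[...,1]-.35)<.08)
    q=Q[b&(Q[...,2]<.012)]; print(n,len(q),cv2.minAreaRect(q[:,:2].astype(np.float32)),q[:,2].mean()) if len(q) else 0
    q=Q[(Q[...,2]>.09)&(Q[...,2]<.112)&(abs(Q[...,0]-.528)<.04)&(abs(Q[...,1]-.349)<.04)]; print(len(q),q.mean(0)) if len(q) else 0
cv2.imwrite('pics/c18.png',cv2.hconcat([cv2.resize(p[130:410,150:430,::-1],(400,400)),cv2.resize(p2[100:380,80:460,::-1],(400,400))]))
E
```

```text
{'clock': 49.95, 'tcp_pos': array([0.53102287, 0.35041222, 0.28223361]), 'contact_force': array([ 0.35496615, -0.15882059, -0.46755585]), 'grip_width': 0.08555003399886783}
('side', 426, array([0.5394, 0.1112]), np.float64(0.0636))
side 1679 ((0.48821669816970825, 0.35177290439605713), (0.08359403163194656, 0.10124548524618149), 3.340256452560425) 0.004959649901843635
250 [0.52946998 0.35647466 0.09973741]
top 1161 ((0.48732107877731323, 0.355530709028244), (0.08053749799728394, 0.11308964341878891), 3.2705636024475098) 0.0066429010159619675
177 [0.53316298 0.34996438 0.10192207]
```

View pics/c18.png

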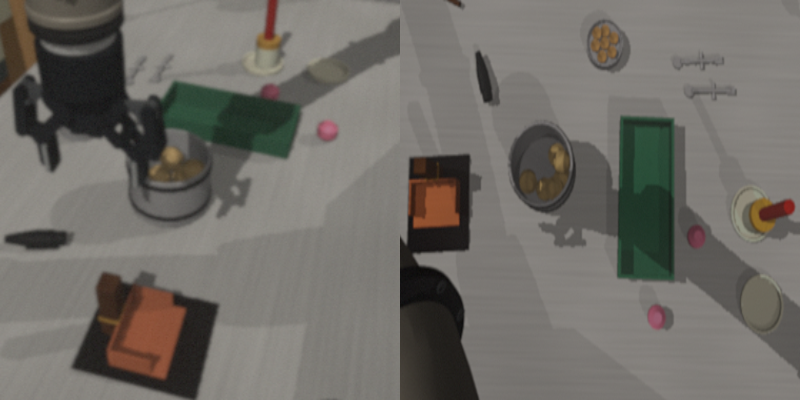

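The scoop lies flat on its mat, the tray is empty, the blocks are in the upright pot, the brush stands in the far dish, and the bystanders are where they were.

```bash
python3 -c "
from bench import r
print(r.hand_in())"
```

```text
the job is handed in; nothing more can be done
None
```

I finished the job and handed it in at about 50 s: the pot was brushed three times, the brush is back upright in its dish, all six blocks were scooped into the standing pot, and the scoop lies flat in the middle of its mat. I don't have the judge's verdict.

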